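# Switch on the circulator behind its splash guard with the hooked rod

## Robot

A 6-joint arm with a two-finger parallel gripper is mounted at the origin on a cart in front of the work surface, level with it; the furniture and walls round the work are solid. World frame = base frame: x ahead of the robot, y to its left, z up, the work surface at z = 0. Lengths are in m, angles in degrees, forces in N, time in s.
With the tool pointing down it reaches from about 0.3 to 0.95 m from the base axis. Payload 3.1 kg.
Tool frame: the origin (TCP) lies between the finger pads; the fingertips stand 17 mm ahead of it and the grasp point (between the pads) lies 2 mm behind it; x points along the fingers, z is the direction in which the jaws open and shut, and the axes are right-handed (so a half turn about x gives the same grasp; the last joint's range is limited). The gripper opens to 85 mm and grips with 20 to 120 N. Pads are 22 mm wide; open, the fingers measure 114 mm over their backs; the gripper's body (76 mm by 85 mm) begins 54 mm behind the grasp point. The pads swing forward as they close: fully open they stand 13 mm farther back than shut.
Start: joints at [-69.425, 17.653, 93.61, -0, 68.738, -3.994], TCP at [0.26, -0.568, 0.248] pointing down, gripper open.
Joint ranges: [-175.34, 175.34], [-45.06, 112.39], [2.9, 150.54], [-68.45, 248.45], [3.09, 151.38], [-168.51, 168.51]. Speed limits (degrees/s): [159.86, 159.86, 180, 180, 180, 180].

## Interface

Orientations are given as a 3x3 rotation matrix whose columns are the frame's x, y, z axes.
In Python, from workcell import telemetry, viewer, job gives the robot as it stands.
- The arm moves only by the shell command python3 -m crank 'ROWS'. ROWS is JSON, a list of rows, each a list of 7 numbers: the turn, a rotation vector about the tool's x, y, z scaled (see below), then the shift along the tool's x, y, z scaled (see below), then the opening in per cent of the stroke, from 0 (shut) to 100 (fully open). In form: [[wx, wy, wz, dx, dy, dz, hand], ...]. A call has 1 to 10 rows; each row is the pose to reach, as a shift and turn from the pose commanded when the call began, along the tool's axes at that moment; what a row does not reach only later rows make up. The controller multiplies each number of a shift by 0.4 m and each number of a turn by 0.5 rad. A row lasts 1/12 s, in which the tool goes at most 41.7 mm and 7.16 degrees, less where a joint would pass 70% of its speed; a pose out of reach is approached as far as the arm can. A call with a number of a shift or a turn outside -1 to 1 is refused whole. A call with a gripper value outside its range is refused whole. The fingers move at their own pace and stop on an object; the grip force is fixed at half the most. Time passes only in rows, so rows that repeat a pose let the fingers close. It gives the time, the measured TCP pose, the force and the opening at its end, in the units of the state.
- telemetry.get_state(): the state, without advancing time (a new reading comes with each control period).
- viewer.capture(name): name is "scene" or "top" or "wrist"; returns a dict with "pixels" (384x512x3 uint8, red, green, blue), "fx", "fy", "cx", "cy" (pixels), "distortion" ([k1, k2, p1, p2, k3] as OpenCV has them; the pictures are not rectified), "xyz" and "orientation" of the camera in the world. Camera axes: x right, y down, z forward; pixel columns grow to the right and rows downward; lengths in m; the calibration is good to about 2 mm. A picture is of the moment at which its call begins. There is no depth.
- job.close_job(): hands the job in, once; it reports no verdict.
Trained networks look in a picture, given as the dict that the camera call returned (one of the last four; its "shot" number tells which), for a name from the list of things; names that differ only in an ending like _2 or _b are one class to them, and where a whole thing is asked for, a point or a joint stands for the part that bears it (a point fixed in the world has none). Each returns a list of dicts, best first, with "p" (0 to 1); they miss things now and then, are a little off and sometimes report something else, mostly with a low value. They report only what shows in the picture. A call takes as long as a camera call.
- viewer.look_for(picture, name): "position" ([x, y, z] in m, in world coordinates, good to about 4 mm: the middle of the surface that is visible of it).
The state is a dict: "t": time; "joint_pos": joint angles; "dq": joint speeds; "joint_efforts": joint torques, N m; "eef_pos": TCP position; "tool_rot": TCP orientation; "contact_force": force on the tool from outside, world axes, zero at the start; "ft_torque": the same for the moment, N m; "grip_width": finger opening in m.
Only numpy, scipy, OpenCV 4.12 (cv2) and the standard library are available. Lean on these libraries where they do the work, as an engineer would, in place of code of your own. Each camera call takes 0.05 s, during which the arm holds its last target. There are 200 camera calls.

## Task

Pick up the hooked rod that lies flat on the counter and lay it across the two forks of the rest, letting go so that its hook swings down by itself and comes to rest; then take it up again, reach the hanging hook over the clear splash guard and push the flat paddle lever behind it fully over from left to right. Only the rod may touch the levers: keep the gripper off them, and leave the ball-topped lever as it is. Finally lay the rod back across the forks with its hook hanging down and let go, without shifting the timer, note pad, small bottle or slide box.

Things in the scene. Friction and masses are not known exactly. Their poses are not given: they have to be found in the camera images.
- hook_rod: Bent steel rod with square black handle, 0.16 kg. Origin on the axis of the straight shank, x along the shank to the hook, y the way the hook points (level at the start, down once it hangs). Shank round, 10 mm thick, x = -57 to 62 mm, then bent square into the hook. Mass centre near x 0, y 25 mm. Starts flat on the counter, axis 9 mm up, hook to the left of the way its x points.
- rod_tip (a point): Centre of the end face of the hook's round rubber tip, at x = 62.5, y = 120, z = 0 mm in the rod's frame. The hook is 10 mm thick, its tip (y = 90 to 120 mm) 18 mm thick.
- rod_handle (a point): Middle of the rod's handle, at x = -95, y = 0, z = 0 mm in the rod's frame. The handle is 18 x 18 mm, faces across the rod's y and z, from x = -122.5 to -57.5 mm.
- rod_rest: Fixed rest: two aluminium forks on a dark base plate 96 x 100 x 10 mm. Origin: centre of the base on the counter; x runs from fork to fork, z up. Forks at x = -42.5 and 42.5 mm, each 8 mm thick in x, 60 mm wide in y, their prongs reaching 175 mm above the counter and flaring at the top. Between the forks 77 mm are free above the base.
- cradle_mid (a point): Midway between the two cradle floors, 140 mm above the rest's origin. Each cradle is a flat floor 36 mm wide in the rest's y between its prongs. A rod laid here with its origin above this point has its axis 5 mm over it and rolls freely: its hook, outside the forks, swings down by its weight, the rod rolling some 8 mm to the hook's side, rocks a little and is still after 2 to 4 s.
- control_unit: Fixed circulator control unit, 160 (x) x 280 (y) mm. Origin: centre of its underside on the counter; x from front to back, y to the left seen from its front, z up. Behind the guard is a 50 mm wide trench, x = -75 to -25 mm, floor 10 mm up, in which the two switches stand; behind it the white housing, 115 mm high, to x = 80 mm.
- guard_top (a point): Middle of the top edge of the clear splash guard, at x = -77.5, y = 0, z = 150 mm in the unit's frame. The guard is 5 mm thick and as wide as the unit; clear cheeks, 5 mm thick and as high, close the trench's ends at y = -140..-135 and 135..140 mm.
- paddle_switch: Switch block 34 x 50 x 14 mm with the lever that ends in a flat black paddle (30 mm in x, 8 mm thick, 30 mm long). Origin: centre of the block's underside, in the unit's frame at x = -52, z = 10 and y about 60 or -60 mm; axes parallel to the unit's. The lever turns about the block's x axis, 10 mm above its origin; the paddle ends 55 mm from that axis.
- paddle_lever (a joint): Angle of the paddle lever: 0 leaning 0.45 rad from upright to the left (unit's +y), 0.45 upright, 0.90 at its stop, leaning 0.45 rad to the right (-y). Starts between 0 and 0.1; needs 1 to 3 N of push and stays where it is left.
- paddle_top (a point): Middle of the outer end of the paddle, 55 mm from the lever's axis.
- ball_switch: The other switch: the same block in the other place, its lever ending in a 20 mm ball, 55 mm from the axis to the ball's top. Origin and axes as for the paddle switch.
- ball_lever (a joint): Angle of the ball-topped lever, counted as for the paddle lever; starts between 0 and 0.1. To be left alone.
- lab_timer: Bystander: loose flat white timer, 62 x 62 x 18 mm; origin at its underside.
- pad: Bystander: loose pink note pad, 50 x 50 x 13 mm; origin at its underside.
- dropper: Bystander: loose small white bottle with a blue cap, 28 x 28 x 58 mm; origin at its underside.
- slides: Bystander: loose white and blue slide box, 60 x 85 x 34 mm; origin at its underside.

How it is judged (in metres and radians):
On the way, in this order (a step that is already met when the one before it is completed fails the run):
1. the rod lies across both forks, let go, its hook hanging down (z of hook_rod in the frame of rod_rest between 0.138 and 0.153 m and horizontal distance between hook_rod and rod_rest below 0.03 m and angle between the x axis of hook_rod and the x axis of rod_rest, either way round below 0.35 rad and angle between hook_rod's own y axis and vertical above 2.79 rad and contact force between the fingers and hook_rod below 0.1 N and linear speed of hook_rod below 0.03 m/s), for 0.3 s.
2. the tip of the hook is down in the trench behind the guard (x of rod_tip in the frame of control_unit between -0.075 and -0.02 m and z of rod_tip in the frame of control_unit below 0.11 m and y of rod_tip in the frame of control_unit between -0.135 and 0.135 m), for 0.1 s.
3. the paddle lever is pushed fully over (value of joint paddle_lever above 0.78 rad), for 0.2 s.
At the end, for the whole second after the job is handed in: Paddle lever fully right (over 0.78 of 0.90 rad), ball lever as it was (under 0.3 rad); the rod lies still across both forks, let go, origin within 30 mm of the rest's centre, shank within 0.35 rad of the rest's x axis, hook within 0.35 rad of straight down (all of step 1 and value of joint paddle_lever above 0.78 rad and value of joint ball_lever below 0.3 rad); the robot touches nothing.
It fails at once if the gripper or arm touches a switch (contact force between any of the fingers, the arm and paddle_switch above 0.5 N or contact force between any of the fingers, the arm and ball_switch above 0.5 N).
It fails at once if the ball-topped lever is moved (value of joint ball_lever above 0.3 rad).
It fails at once if the timer, note pad, small bottle or slide box is shifted by more than 30 mm (distance of any of lab_timer, pad, dropper, slides from where it was at the start of the episode above 0.03 m).
It also fails if it takes over 72 s, if anything falls off the work surface, if the arm or the gripper's body presses on something with over 40 N, if the wrist force passes 120 N, or if a joint passes its speed limit or range.

## Working session

There is one attempt and no reset: what is moved stays moved. The work goes in short steps, Python scripts to look and compute and a shell command to move; the robot and the scene stay as the last step left them, time stands still between calls to the robot, and variables do not carry over. Pictures are saved under pics/ and viewed, about 8 in all and at most 12, crops included, and the job is handed in when it is done.

```bash
mkdir -p pics; ls
python3 - <<'E'
from workcell import telemetry, viewer
import cv2, numpy as np
s=telemetry.get_state(); print(s['t'],s['eef_pos'],s['tool_rot'],s['grip_width'])
names=["hook_rod","rod_tip","rod_handle","rod_rest","control_unit","paddle_switch","paddle_lever","paddle_top","ball_switch","guard_top","cradle_mid","lab_timer","pad","dropper","slides"]
ims=[]
for c in ("top","scene"):
    p=viewer.capture(c); cv2.imwrite(f"pics/{c}0.png",p['pixels'][:,:,::-1])
    print(c,p['fx'],p['fy'],p['cx'],p['cy'],p['distortion'],p['xyz'],p['orientation'])
    for n in names:
        try:
            r=viewer.look_for(p,n); print(n,[(np.round(d['position'],3).tolist(),round(d['p'],2)) for d in r[:2]])
        except Exception as e: print(n,e)
E
```

```text
pics
0.0 [ 0.25957089 -0.56768766  0.24705686] [[-8.15803825e-04  9.09459241e-01  4.15792285e-01]
 [ 2.14882222e-03  4.15793057e-01 -9.09456715e-01]
 [-9.99997359e-01  1.51525432e-04 -2.29347179e-03]] 0.08565190026051685
top 375.09466905298365 375.09466905298365 249.5886464719177 183.36991544634142 [0.01938891 0.         0.         0.         0.        ] [ 0.32004541 -0.080659    1.58997002] [[ 0.01253401 -0.99177719  0.12736129]
 [-0.99989079 -0.01143411  0.00936359]
 [-0.00783034 -0.12746474 -0.99181219]]
hook_rod [([0.483, 0.336, 0.011], 0.68)]
rod_tip [([0.483, 0.341, 0.014], 0.61)]
rod_handle [([0.488, 0.33, 0.014], 0.47)]
rod_rest [([0.47, -0.007, 0.01], 0.77)]
control_unit [([0.598, -0.329, 0.112], 0.74)]
paddle_switch [([0.598, -0.329, 0.112], 0.57), ([0.53, -0.345, 0.06], 0.41)]
paddle_lever []
paddle_top []
ball_switch []
guard_top [([0.598, -0.331, 0.112], 0.84)]
cradle_mid []
lab_timer [([0.386, -0.157, 0.017], 0.71)]
pad [([0.582, 0.135, 0.014], 0.45)]
dropper [([0.426, -0.47, 0.047], 0.58)]
slides [([0.496, -0.613, 0.034], 0.65), ([0.487, 0.335, 0.015], 0.46)]
scene 478.34128479998645 478.34128479998645 259.9735872052941 196.86326119602583 [-0.15434258  0.          0.          0.          0.        ] [-0.60454537 -1.04916129  1.01785194] [[ 0.66803722 -0.38074597  0.63934245]
 [-0.7439888  -0.35835848  0.56396797]
 [ 0.01438526 -0.85241522 -0.52266754]]
hook_rod [([0.457, 0.336, 0.011], 0.59)]
rod_tip [([0.458, 0.333, 0.012], 0.48)]
rod_handle [([0.46, 0.331, 0.012], 0.68)]
rod_rest [([0.463, -0.015, 0.072], 0.8)]
control_unit [([0.532, -0.36, 0.075], 0.86)]
paddle_switch []
paddle_lever []
paddle_top []
ball_switch []
guard_top [([0.532, -0.363, 0.074], 0.93)]
cradle_mid [([0.464, -0.015, 0.073], 0.57)]
lab_timer [([0.383, -0.163, 0.014], 0.52)]
pad [([0.462, 0.33, 0.013], 0.32)]
dropper []
slides [([0.487, -0.622, 0.029], 0.65)]
```

Run:
```python
import cv2
a=cv2.imread('pics/top0.png');cv2.imwrite('pics/top0c.png',cv2.resize(a[60:260],None,fx=1.5625,fy=1.5625,interpolation=cv2.INTER_CUBIC) )
a=cv2.imread('pics/top0.png');cv2.imwrite('pics/top0b.png',cv2.resize(a,(800,600),interpolation=cv2.INTER_CUBIC) )
a=cv2.imread('pics/scene0.png');cv2.imwrite('pics/scene0b.png',cv2.resize(a,(800,600),interpolation=cv2.INTER_CUBIC) )
```

```text
(no output)
```

View pics/top0b.png

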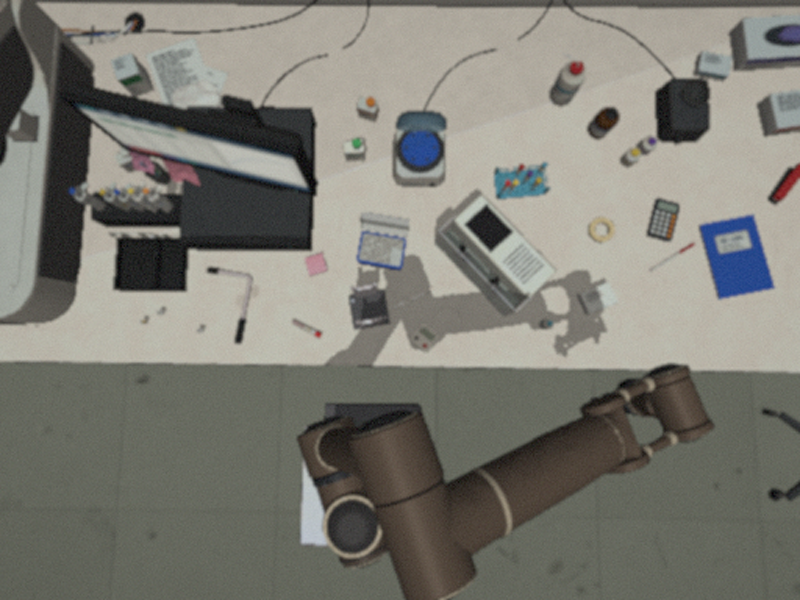

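View pics/scene0b.png

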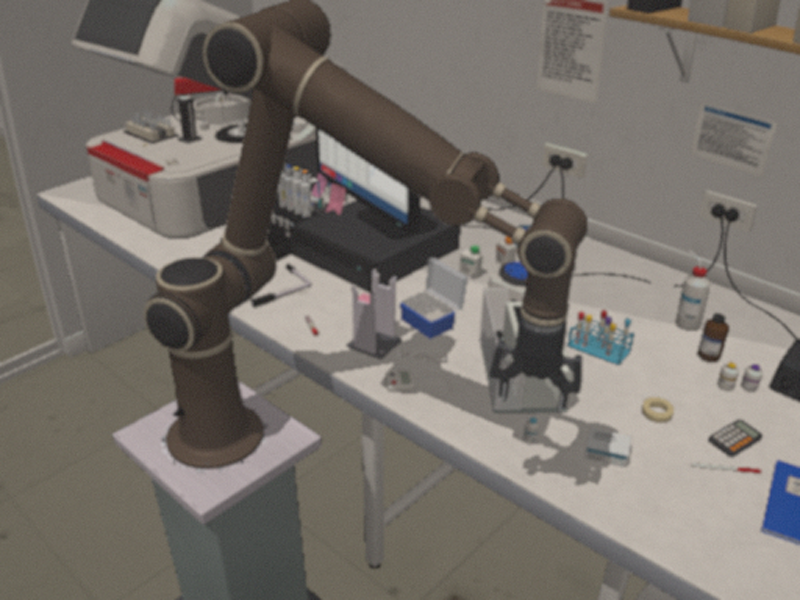

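The top view (800x600) shows the rod with its handle at (240,330), bend at (250,275) and hook tip at (210,270). The rest is at (368,305) and the rotated unit at (495,250), with its trench along (440,235)-(515,305). The scene view agrees. Next I write the helpers and take a wrist picture of the unit.

```bash
cat > h.py <<'E'
import numpy as np, cv2, json
from scipy.spatial.transform import Rotation as Ro
from workcell import telemetry, viewer
def K(p): return np.array([[p['fx'],0,p['cx']],[0,p['fy'],p['cy']],[0,0,1.]])
def p2w(p,uv,z):
    uv=np.array(uv,float).reshape(-1,1,2)
    n=cv2.undistortPoints(uv,K(p),np.array(p['distortion'],float)).reshape(-1,2)
    d=np.c_[n,np.ones(len(n))]@np.array(p['orientation']).T; o=np.array(p['xyz'])
    return o+d*((np.asarray(z)-o[2])/d[:,2])[:,None]
def w2p(p,X):
    R=np.array(p['orientation']); X=np.array(X,float).reshape(-1,3)
    Xc=(X-np.array(p['xyz']))@R
    return cv2.projectPoints(Xc,np.zeros(3),np.zeros(3),K(p),np.array(p['distortion'],float))[0].reshape(-1,2)
def snap(c,name,s=1,box=None):
    p=viewer.capture(c); im=p['pixels'][:,:,::-1]
    np.save(f'pics/{name}.npy',p,allow_pickle=True)
    if box: im=im[box[1]:box[3],box[0]:box[2]]
    cv2.imwrite(f'pics/{name}.png',cv2.resize(np.ascontiguousarray(im),None,fx=s,fy=s,interpolation=cv2.INTER_CUBIC)); return p
def load(name): return np.load(f'pics/{name}.npy',allow_pickle=True).item()
def look(p,names):
    for n in names.split():
        r=viewer.look_for(p,n); print(n,[(np.round(d['position'],3).tolist(),round(d['p'],2)) for d in r[:2]])
def go(pos,R=None):
    """shift/turn numbers from the measured pose to target"""
    s=telemetry.get_state(); R0=np.array(s['tool_rot']); R=R0 if R is None else R
    d=R0.T@(np.array(pos)-s['eef_pos'])/0.4; w=Ro.from_matrix(R0.T@R).as_rotvec()/0.5
    print('t %.2f'%s['t'],'turn',np.round(w,4).tolist(),'shift',np.round(d,4).tolist(),'|mm| %.0f'%(np.linalg.norm(d)*400)); 
def down(yaw,tilt=0):
    """tool pointing down, z (jaw) axis at world yaw (rad)"""
    z=np.array([np.cos(yaw),np.sin(yaw),0]);x=np.array([0,0,-1.]);return np.c_[x,np.cross(z,x),z]
def st():
    s=telemetry.get_state(); print('t %.2f'%s['t'],'pos',np.round(s['eef_pos'],4),'F',np.round(s['contact_force'],1),'w %.4f'%s['grip_width'],'q',np.round(s['joint_pos'],1)); return s
E
python3 - <<'E'
from h import *
p=snap('wrist','w0',1.5)
print(p['xyz'],np.round(p['orientation'],3).tolist(),p['fx'],p['distortion'])
look(p,"control_unit paddle_switch paddle_top ball_switch guard_top dropper slides")
p=snap('top','t1')
# orig px
uv=np.array([[211,270],[250,275],[238,341],[243,320]])*.64
print(p2w(p,uv,.009))
E
```

```text
[ 0.33220807 -0.53618281  0.37323429] [[0.416, -0.865, -0.28], [-0.909, -0.395, -0.129], [0.001, 0.308, -0.951]] 286.8992224641765 [-0.05029186  0.          0.          0.          0.        ]
control_unit []
paddle_switch []
paddle_top []
ball_switch []
guard_top []
dropper [([0.417, -0.488, 0.027], 0.69)]
slides [([0.474, -0.624, 0.032], 0.76)]
[[0.56290234 0.42367216 0.009     ]
 [0.55033759 0.31663134 0.009     ]
 [0.37063657 0.34111264 0.009     ]
 [0.42727744 0.33023072 0.009     ]]
```

View pics/w0.png

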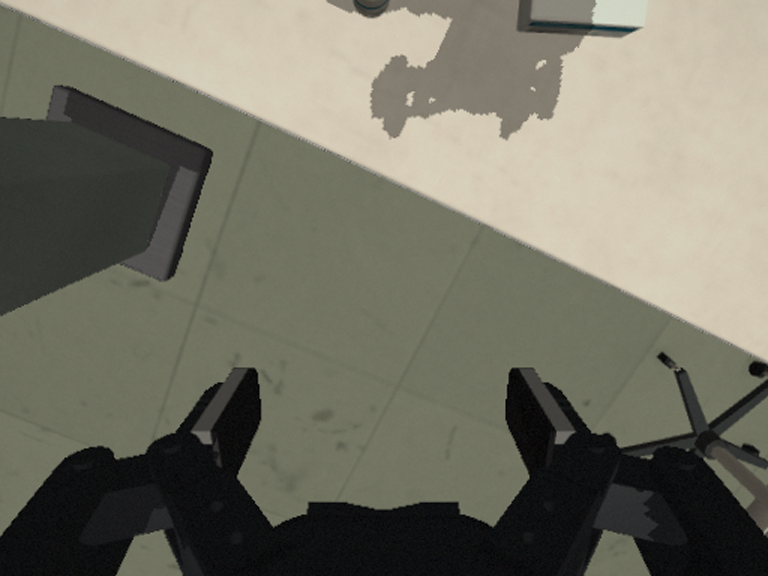

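The wrist picture shows only floor, the counter edge and the slide box at the top; its camera sits about 80 mm ahead of the TCP along tool y. I move to a view of the unit and rest, with tool y toward world +x.

Run:
```python
from h import *
go([.50,-.20,.37],down(np.radians(-93)))
```

```text
t 2.05 turn [0.9623, -0.0001, 0.0] shift [-0.3043, 0.929, -0.588] |mm| 456
```

```bash
python3 -m crank '[[0.96,0,0,-0.3,0.93,-0.59,100],[0.96,0,0,-0.3,0.93,-0.59,100],[0.96,0,0,-0.3,0.93,-0.59,100],[0.96,0,0,-0.3,0.93,-0.59,100],[0.96,0,0,-0.3,0.93,-0.59,100],[0.96,0,0,-0.3,0.93,-0.59,100],[0.96,0,0,-0.3,0.93,-0.59,100],[0.96,0,0,-0.3,0.93,-0.59,100],[0.96,0,0,-0.3,0.93,-0.59,100],[0.96,0,0,-0.3,0.93,-0.59,100]]'
python3 -m crank '[[0,0,0,0,0.1,-0.06,100],[0,0,0,0,0.1,-0.06,100],[0,0,0,0,0.1,-0.06,100],[0,0,0,0,0.1,-0.06,100]]'
python3 - <<'E'
from h import *
st(); p=snap('wrist','w1',1.5)
look(p,"control_unit paddle_switch paddle_top ball_switch guard_top rod_rest cradle_mid dropper slides lab_timer pad")
E
```

```text
t: 2.88
eef_pos: [0.4793, -0.2302, 0.3585]
tool_rot: [[0.001, 0.999, -0.051], [-0.0, -0.051, -0.999], [-1.0, 0.001, 0.0]]
contact_force: [0.4, 0.1, -0.1]
grip_width: 0.0853
t: 3.22
eef_pos: [0.5195, -0.21, 0.3571]
tool_rot: [[-0.002, 0.999, -0.05], [-0.0, -0.05, -0.999], [-1.0, -0.002, 0.0]]
contact_force: [0.1, 0.2, -1.4]
grip_width: 0.0855
t 3.22 pos [ 0.5195 -0.21    0.3571] F [ 0.1  0.2 -1.4] w 0.0855 q [-26.4   5.9  95.1  -0.1  79.1  66.4]
control_unit [([0.608, -0.346, 0.112], 0.85)]
paddle_switch [([0.43, -0.473, 0.047], 0.7), ([0.529, -0.343, 0.022], 0.58)]
paddle_top []
ball_switch [([0.613, -0.261, 0.024], 0.66)]
guard_top [([0.604, -0.339, 0.116], 0.79)]
rod_rest [([0.457, -0.015, 0.033], 0.86), ([0.529, -0.345, 0.026], 0.51)]
cradle_mid [([0.452, -0.019, 0.034], 0.55)]
dropper [([0.432, -0.476, 0.05], 0.68)]
slides [([0.499, -0.595, 0.028], 0.78)]
lab_timer [([0.392, -0.157, 0.017], 0.59), ([0.584, 0.139, 0.011], 0.44)]
pad [([0.587, 0.14, 0.01], 0.59)]
```

View pics/w1.png

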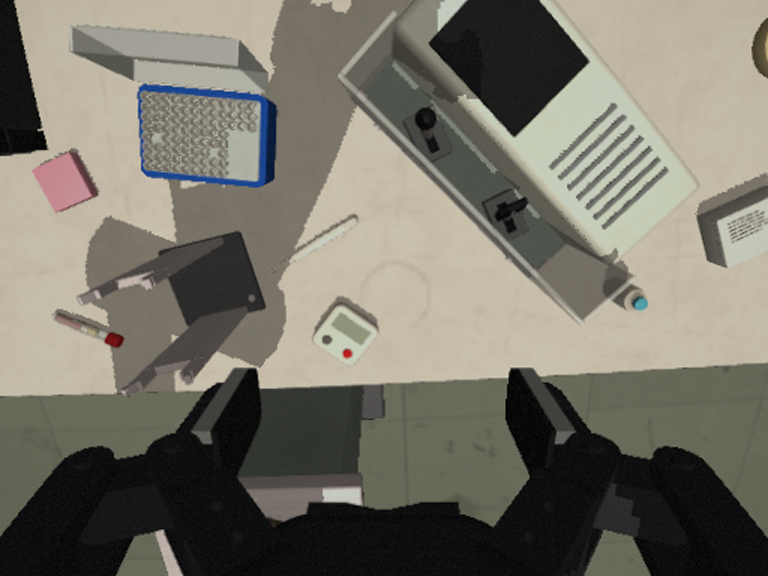

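The wrist picture (768x576) shows the ball lever at (425,120) and the paddle at (510,208), so the paddle is on the right at unit y = -60. Guard corners are near (340,76) and (582,322). The rest is at (200,300) with its prong tips at (80,300), (150,280), (125,392) and (187,378). Next I fit the unit and rest poses to these picks.

```bash
cat > fit.py <<'E'
from h import *
from scipy.optimize import least_squares
def fit(p,P,uv,x0,fix=None):
    P=np.array(P,float);uv=np.array(uv,float)
    def W(v): c,s=np.cos(v[2]),np.sin(v[2]); return np.c_[v[0]+c*P[:,0]-s*P[:,1], v[1]+s*P[:,0]+c*P[:,1], P[:,2]]
    r=least_squares(lambda v:(w2p(p,W(v))-uv).ravel(),x0,loss='soft_l1')
    print(np.round(r.x[:2],4),'yaw %.2f'%np.degrees(r.x[2]),'res px',np.round(w2p(p,W(r.x))-uv,1).tolist()); return r.x
def pts(v,P):
    P=np.array(P,float); c,s=np.cos(v[2]),np.sin(v[2]); return np.c_[v[0]+c*P[:,0]-s*P[:,1], v[1]+s*P[:,0]+c*P[:,1], P[:,2]]
E
python3 - <<'E'
from fit import *
p=load('w1')
PU=[[-.08,.14,.15],[-.08,-.14,.15],[.08,-.14,.115],[-.025,-.14,.15],[-.025,.14,.15]]
u=fit(p,PU[:4],np.array([[340,76],[582,322],[698,185],[632,270]])/1.5,[.55,-.32,-.75])
PR=[[.0425,.03,.175],[.0425,-.03,.175],[-.0425,.03,.175],[-.0425,-.03,.175],[.048,-.05,.01],[-.048,-.05,.01]]
r=fit(p,PR,np.array([[83,298],[152,280],[127,390],[190,376],[238,232],[263,306]])/1.5,[.46,-.01,.15])
b=cv2.resize(cv2.cvtColor(p['pixels'],cv2.COLOR_RGB2BGR),None,fx=2.5,fy=2.5,interpolation=cv2.INTER_CUBIC)
def box(c,v,x0,x1,y0,y1,z0,z1,col):
    q=w2p(p,pts(v,[[x,y,z] for z in(z0,z1) for x,y in((x0,y0),(x1,y0),(x1,y1),(x0,y1))]))*2.5
    for i in range(4):
        for a,d in((i,(i+1)%4),(i+4,(i+1)%4+4),(i,i+4)):
            cv2.line(c,tuple(np.int32(q[a])),tuple(np.int32(q[d])),col,1,cv2.LINE_AA)
box(b,u,-.08,-.075,-.14,.14,0,.15,(0,0,255)); box(b,u,-.025,.08,-.14,.14,0,.115,(0,255,0))
for y in(.06,-.06): box(b,u,-.069,-.035,y-.025,y+.025,.01,.024,(255,0,0))
box(b,r,-.048,.048,-.05,.05,0,.01,(0,0,255))
for x in(.0425,-.0425): box(b,r,x-.004,x+.004,-.03,.03,.01,.175,(0,200,0))
cv2.imwrite('pics/ov_u.png',b[0:560,540:1200]); cv2.imwrite('pics/ov_r.png',b[330:700,80:480])
c=np.zeros((560,1060//1,3),np.uint8)
m=np.hstack([cv2.resize(b[0:560,540:1200],None,fx=.75,fy=.75),cv2.resize(b[340:690,90:470],None,fx=.79,fy=1.2)]); cv2.imwrite('pics/ov.png',m); print(m.shape)
np.save('u.npy',u);np.save('r.npy',r)
E
```

```text
[ 0.6058 -0.3361] yaw -46.13 res px [[-5.5, -0.8], [-0.4, 2.5], [5.5, -1.1], [0.8, 6.9]]
[ 0.4673 -0.0131] yaw 10.57 res px [[-1.2, -0.5], [-0.8, -0.0], [-0.9, 0.7], [1.1, 0.7], [2.0, -2.7], [3.1, 0.6]]
(420, 795, 3)
```

View pics/ov.png

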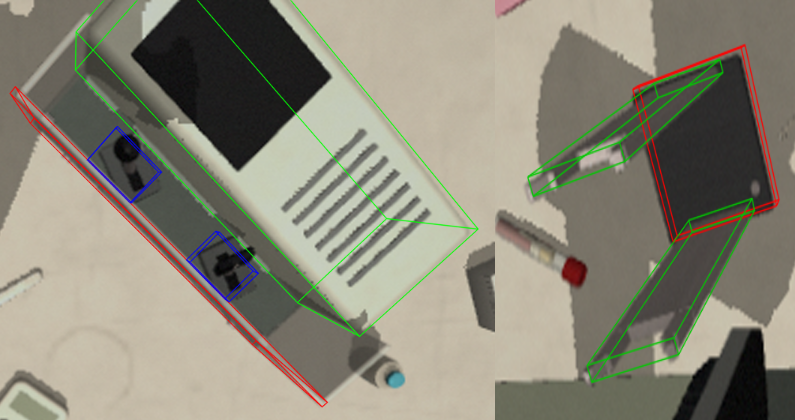

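Run:
```python
from fit import *
p=load('w1')
o=lambda q:((np.array(q)/.75)+[540,0])/2.5
PU=[[-.08,.14,.15],[-.08,-.14,.15],[-.025,-.14,.15],[-.069,.085,.024],[-.069,.035,.024],[-.069,-.035,.024],[-.069,-.085,.024]]
uv=np.vstack([np.array([[340,76],[582,322],[632,270]])/1.5,o([[103,158],[135,203],[190,260],[230,300]])])
u=fit(p,PU,uv,[.58,-.33,-.8])
u2=fit(p,PU[:2],uv[:2],[.58,-.33,-.8])
print(np.linalg.norm(np.diff(p2w(p,uv[:2],.15),axis=0)), p2w(p,uv[:2],.15))
b=cv2.resize(cv2.cvtColor(p['pixels'],cv2.COLOR_RGB2BGR),None,fx=3,fy=3,interpolation=cv2.INTER_CUBIC)
def box(c,v,x0,x1,y0,y1,z0,z1,col):
    q=w2p(p,pts(v,[[x,y,z] for z in(z0,z1) for x,y in((x0,y0),(x1,y0),(x1,y1),(x0,y1))]))*3
    for i in range(4):
        for a,d in((i,(i+1)%4),(i+4,(i+1)%4+4),(i,i+4)): cv2.line(c,tuple(np.int32(q[a])),tuple(np.int32(q[d])),col,1,cv2.LINE_AA)
box(b,u,-.08,-.075,-.14,.14,0,.15,(0,0,255)); box(b,u,-.025,.08,-.14,.14,0,.115,(0,255,0))
for y in(.06,-.06): box(b,u,-.069,-.035,y-.025,y+.025,.01,.024,(255,0,0))
cv2.imwrite('pics/ov2.png',b[0:600,650:1430]); np.save('u.npy',u)
```

```text
[ 0.607  -0.3374] yaw -46.04 res px [[-4.3, -1.8], [1.0, 1.5], [2.2, 5.8], [-7.2, -0.2], [-0.8, -0.7], [1.0, 0.3], [0.5, 0.2]]
[ 0.6038 -0.3404] yaw -46.76 res px [[-0.9, -0.7], [1.5, 4.1]]
0.27293270006559245 [[ 0.65023971 -0.18708485  0.15      ]
 [ 0.45280244 -0.3755279   0.15      ]]
```

View pics/ov2.png

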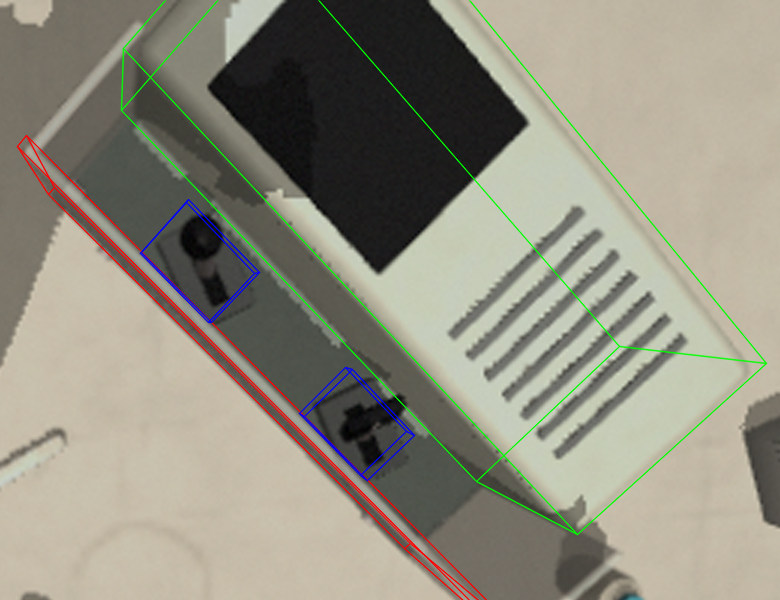

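The outline fits the guard and housing well, but along the trench it is uncertain by about 8 mm; I will look at the unit again from nearer later. The rest fit is good at (0.467, -0.013), yaw 10.6°. Now I go to the rod.

```bash
python3 -m crank '[[0.1,0,0,0,-0.2,-0.8,100],[0.1,0,0,0,-0.2,-0.8,100],[0.1,0,0,0,-0.2,-0.8,100],[0.1,0,0,0,-0.2,-0.8,100],[0.1,0,0,0,-0.2,-0.8,100],[0.1,0,0,0,-0.2,-0.8,100],[0.1,0,0,0,-0.2,-0.8,100],[0.1,0,0,0,-0.2,-0.8,100],[0.1,0,0,0,-0.2,-0.8,100],[0.1,0,0,0,-0.2,-0.8,100]]'
python3 - <<'E'
from h import *
go([.38,.335,.25],down(np.radians(-98)))
E
```

```text
t: 4.65
eef_pos: [0.4558, 0.1155, 0.3578]
tool_rot: [[0.0, 0.995, -0.096], [-0.0, -0.096, -0.995], [-1.0, 0.0, 0.0]]
contact_force: [0.2, -0.1, -0.4]
grip_width: 0.0856
t 4.65 turn [0.0867, 0.0003, -0.0009] shift [0.2692, -0.2414, -0.5282] |mm| 256
```

```bash
python3 -m crank '[[0.08,0,0,0.27,-0.24,-0.53,100],[0.08,0,0,0.27,-0.24,-0.53,100],[0.08,0,0,0.27,-0.24,-0.53,100],[0.08,0,0,0.27,-0.24,-0.53,100],[0.08,0,0,0.27,-0.24,-0.53,100],[0.08,0,0,0.27,-0.24,-0.53,100],[0.08,0,0,0.27,-0.24,-0.53,100],[0.08,0,0,0.27,-0.24,-0.53,100],[0.08,0,0,0.27,-0.24,-0.53,100],[0.08,0,0,0.27,-0.24,-0.53,100]]'
python3 - <<'E'
from h import *
p=snap('wrist','w2',1.5); look(p,"hook_rod rod_handle rod_tip")
# segment dark rod against bright counter, report dark blob outlines
E
```

```text
t: 5.48
eef_pos: [0.3837, 0.333, 0.2504]
tool_rot: [[0.002, 0.99, -0.143], [-0.0, -0.143, -0.99], [-1.0, 0.002, -0.0]]
contact_force: [-0.1, 0.4, -0.3]
grip_width: 0.0853
hook_rod [([0.519, 0.337, 0.014], 0.65)]
rod_handle [([0.523, 0.339, 0.006], 0.8)]
rod_tip [([0.52, 0.338, 0.014], 0.71), ([0.466, 0.03, 0.008], 0.65)]
```

View pics/w2.png

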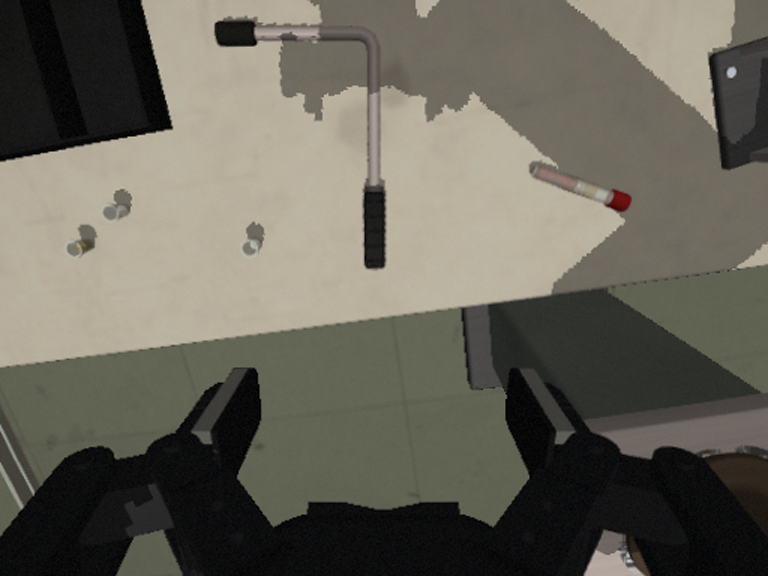

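The wrist picture (768x576) shows the rod: handle x 363-386, y 185-268, shank along x = 374, bend near (374,35), tip end at (217,33). Next I fit its pose.

Run:
```python
from fit import *
p=load('w2')
P=[[-.0575,.009,.018],[-.0575,-.009,.018],[-.1225,0,.018],[0,0,.009],[.0625,.120,.009],[.0625,.06,.009]]
uv=np.array([[363,187],[385,186],[374.5,267],[375,118],[216,33],[300,33.5]])/1.5
v=fit(p,P,uv,[.5,.32,-.15])
for x in(-.08,-.085,-.095): print(x,pts(v,[[x,0,0]]))
h=pts(v,[[-.083,0,0]])[0]; np.save('rod.npy',v)
R=down(v[2]-np.pi/2); go([h[0],h[1],.08],R); go([h[0],h[1],.02],R)
```

```text
[0.489  0.3241] yaw -8.02 res px [[0.3, 2.3], [0.3, 2.9], [0.4, 0.3], [-0.6, -1.1], [0.8, -0.3], [-3.5, -1.8]]
-0.08 [[0.40980539 0.33529887 0.        ]]
-0.085 [[0.40485432 0.33599661 0.        ]]
-0.095 [[0.39495217 0.33739209 0.        ]]
t 5.68 turn [-0.0068, -0.0019, -0.0027] shift [0.4264, 0.0567, -0.014] |mm| 172
t 5.68 turn [-0.0068, -0.0019, -0.0027] shift [0.5764, 0.0565, -0.0138] |mm| 232
```

```bash
python3 -m crank '[[-0.007,0,0,0.43,0.057,-0.014,100],[-0.007,0,0,0.43,0.057,-0.014,100],[-0.007,0,0,0.43,0.057,-0.014,100],[-0.007,0,0,0.43,0.057,-0.014,100],[-0.007,0,0,0.43,0.057,-0.014,100],[-0.007,0,0,0.5,0.057,-0.014,100],[-0.007,0,0,0.57,0.057,-0.014,100],[-0.007,0,0,0.575,0.057,-0.014,100],[-0.007,0,0,0.575,0.057,-0.014,50],[-0.007,0,0,0.575,0.057,-0.014,20]]'
python3 -m crank '[[0,0,0,0,0,0,0],[0,0,0,0,0,0,0],[0,0,0,0,0,0,0],[0,0,0,0,0,0,0],[0,0,0,0,0,0,0],[0,0,0,0,0,0,0],[0,0,0,0,0,0,0]]'
```

```text
t: 6.52
eef_pos: [0.4069, 0.3372, 0.0216]
tool_rot: [[0.002, 0.99, -0.138], [0.002, -0.138, -0.99], [-1.0, 0.002, -0.002]]
contact_force: [0.4, 0.7, 0.4]
grip_width: 0.0638
t: 7.1
eef_pos: [0.4065, 0.3372, 0.021]
tool_rot: [[0.002, 0.991, -0.137], [0.001, -0.137, -0.991], [-1.0, 0.002, -0.001]]
contact_force: [-1.3, -1.0, 7.3]
grip_width: 0.0162
```

```bash
python3 -m crank '[[0,0,0,-0.1,0,0,0],[0,0,0,-0.2,0,0,0],[0,0,0,-0.3,0,0,0],[0,0,0,-0.4,0,0,0],[0,0,0,-0.5,0,0,0],[0,0,0,-0.6,0,0,0],[0,0,0,-0.62,0,0,0],[0,0,0,-0.62,0,0,0]]'
python3 - <<'E'
from fit import *
r=np.load('r.npy'); t=pts(r,[[-.083,-.004,0]])[0]; print(t)
go([t[0],t[1],.27],down(r[2]-np.pi/2))
p=snap('wrist','w3',1.5)
E
```

```text
t: 7.77
eef_pos: [0.4074, 0.3379, 0.2718]
tool_rot: [[0.007, 0.991, -0.137], [0.005, -0.137, -0.991], [-1.0, 0.006, -0.006]]
contact_force: [-0.3, -0.0, -1.4]
grip_width: 0.0164
[ 0.38647921 -0.03230052  0.        ]
t 7.77 turn [-0.6441, -0.0095, -0.0139] shift [-0.0003, 0.075, 0.924] |mm| 371
```

```bash
python3 -m crank '[[-0.64,-0.01,-0.014,0,0.075,0.2,0],[-0.64,-0.01,-0.014,0,0.075,0.35,0],[-0.64,-0.01,-0.014,0,0.075,0.5,0],[-0.64,-0.01,-0.014,0,0.075,0.6,0],[-0.64,-0.01,-0.014,0,0.075,0.7,0],[-0.64,-0.01,-0.014,0,0.075,0.8,0],[-0.64,-0.01,-0.014,0,0.075,0.87,0],[-0.64,-0.01,-0.014,0,0.075,0.924,0],[-0.64,-0.01,-0.014,0,0.075,0.924,0],[-0.64,-0.01,-0.014,0,0.075,0.924,0]]'
python3 - <<'E'
from fit import *
r=np.load('r.npy'); t=pts(r,[[-.083,-.004,0]])[0]
go([t[0],t[1],.185],down(r[2]-np.pi/2)); go([t[0],t[1],.157],down(r[2]-np.pi/2))
p=snap('wrist','w4',1.5)
q=snap('top','t4'); 
s=snap('scene','s4')
a=p['pixels'][:,:,::-1]; 
rr=w2p(q,[[.467,-.013,.15]])[0]; rs=w2p(s,[[.467,-.013,.15]])[0]; print(rr,rs)
f=lambda im,c,z: cv2.resize(np.ascontiguousarray(im[int(c[1])-45:int(c[1])+45,int(c[0])-45:int(c[0])+45,::-1]),(300,300),interpolation=cv2.INTER_CUBIC)
left=cv2.resize(np.ascontiguousarray(a),(500,375)); left=cv2.copyMakeBorder(left,0,225,0,0,cv2.BORDER_CONSTANT)
cv2.imwrite('pics/m4.png',np.hstack([left,np.vstack([f(q['pixels'],rr,0),f(s['pixels'],rs,0)])]))
E
```

```text
t: 8.65
eef_pos: [0.3812, -0.0392, 0.2643]
tool_rot: [[-0.014, 0.985, 0.174], [-0.008, 0.174, -0.985], [-1.0, -0.015, 0.006]]
contact_force: [-0.5, 1.7, -1.6]
grip_width: 0.0165
t 8.65 turn [-0.0186, 0.0112, 0.0308] shift [0.1979, 0.019, -0.0157] |mm| 80
t 8.65 turn [-0.0186, 0.0112, 0.0308] shift [0.2679, 0.02, -0.0161] |mm| 108
[235.456762   192.96464262] [241.22826517 185.89168622]
```

View pics/m4.png

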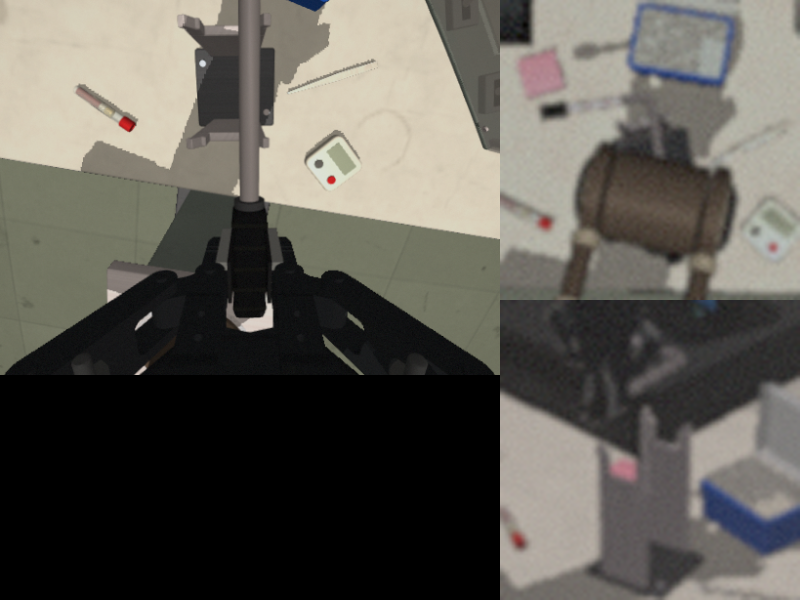

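The wrist picture (left, 500 wide) shows the shank at x = 248. The rest base spans x 196-273, y 48-125, and the prong tips are near (181,20), (265,17), (193,138), (265,135). Next I refit the rest from this nearer view.

Run:
```python
from fit import *
p=load('w4'); k=512/500
PR=[[.048,.05,.01],[.048,-.05,.01],[-.048,-.05,.01],[.0425,.03,.175],[.0425,-.03,.175],[-.0425,.03,.175],[-.0425,-.03,.175]]
uv=np.array([[196,49],[273,48],[272,125],[182,20],[266,17],[190,140],[268,137]])*k
r=fit(p,PR,uv,[.467,-.013,.18])
r1=fit(p,PR[:3],uv[:3],[.467,-.013,.18])
r2=fit(p,PR[3:],uv[3:],[.467,-.013,.18])
# rod shank line in the picture vs model: shank axis points at height of hand
s=telemetry.get_state(); T=np.array(s['tool_rot']);e=np.array(s['eef_pos'])
for x in(.03,.083,.11): print(x,w2p(p,[e+T@[.012,x,0]])/k)
```

```text
[ 0.4647 -0.0089] yaw 11.29 res px [[-2.5, -1.0], [1.7, -2.1], [2.4, -0.2], [-2.8, -0.5], [1.7, -0.0], [-0.5, 3.6], [0.0, 4.8]]
[ 0.4631 -0.0074] yaw 10.57 res px [[-3.5, -0.3], [0.6, -0.3], [0.5, 1.3]]
[ 0.4652 -0.0089] yaw 11.53 res px [[-3.0, -1.1], [1.5, -1.0], [-0.2, 3.1], [0.4, 4.0]]
0.03 [[237.33222407 192.88579946]]
0.083 [[235.39418806  83.56705628]]
0.11 [[234.33148861  18.35568123]]
```

Run:
```python
from fit import *
s=st(); T=np.array(s['tool_rot']);e=np.array(s['eef_pos']); print(T.round(3))
p=viewer.capture('wrist'); print(p['cx'],p['cy'])
R=np.array(p['orientation']);print('cam in tool',T.T@(np.array(p['xyz'])-e),'\n',(T.T@R).round(4))
q=load('w4');print(np.array(q['xyz'])-p['xyz'], np.abs(np.array(q['orientation'])-p['orientation']).max())
for x in(.03,.083,.11): print(x,w2p(p,[e+T@[.012,x,0]]))
g=cv2.cvtColor(p['pixels'],cv2.COLOR_RGB2GRAY)
for v in (40,100,170): print(v,[int(x) for x in g[v,215:290:2]])
```

```text
t 8.80 pos [ 0.3828 -0.0337  0.2651] F [-0.5 -0.2 -2. ] w 0.0168 q [-11.3 -11.2 122.1  -0.3  69.8  68.6]
[[-0.012  0.984  0.179]
 [-0.003  0.179 -0.984]
 [-1.    -0.012  0.001]]
255.09119628122488 191.99406657895156
cam in tool [-0.12496345  0.07942591  0.00072446] 
 [[-4.000e-04 -3.078e-01  9.514e-01]
 [-1.000e-04 -9.514e-01 -3.078e-01]
 [ 1.000e+00 -2.000e-04  3.000e-04]]
[-0.00123911 -0.00517489 -0.00098596] 0.0056322478116136165
0.03 [[253.57229098 201.5819573 ]]
0.083 [[253.38506217  91.46066217]]
0.11 [[253.28509469  25.866513  ]]
40 [63, 82, 94, 93, 92, 91, 92, 93, 91, 88, 92, 92, 87, 87, 84, 76, 91, 101, 109, 117, 127, 123, 117, 110, 102, 87, 65, 65, 65, 64, 66, 73, 125, 127, 129, 128, 128, 128]
100 [49, 50, 47, 50, 51, 49, 49, 52, 50, 50, 51, 52, 49, 52, 50, 73, 88, 101, 108, 116, 121, 124, 117, 110, 104, 79, 52, 52, 50, 51, 54, 51, 50, 52, 51, 116, 206, 206]
170 [130, 129, 131, 130, 130, 129, 130, 131, 130, 131, 131, 131, 131, 131, 129, 99, 86, 99, 108, 112, 117, 119, 116, 108, 99, 164, 211, 212, 211, 210, 211, 212, 210, 210, 211, 209, 210, 209]
```

Run:
```python
from fit import *
r=np.array([.466,-.0105,np.radians(11)]); np.save('r.npy',r)
t=pts(r,[[-.083,-.004,0]])[0]
go([t[0],t[1],.175],down(r[2]-np.pi/2)); go([t[0],t[1],.159],down(r[2]-np.pi/2))
```

```text
t 8.85 turn [-0.0203, 0.0026, 0.0232] shift [0.2262, 0.0088, -0.0059] |mm| 91
t 8.85 turn [-0.0203, 0.0026, 0.0232] shift [0.2662, 0.0092, -0.0059] |mm| 107
```

```bash
python3 -m crank '[[-0.01,0,0.02,0.1,0.009,-0.006,0],[-0.01,0,0.02,0.18,0.009,-0.006,0],[-0.01,0,0.02,0.22,0.009,-0.006,0],[-0.01,0,0.02,0.24,0.009,-0.006,0],[-0.01,0,0.02,0.25,0.009,-0.006,0],[-0.01,0,0.02,0.25,0.009,-0.006,0],[-0.01,0,0.02,0.25,0.009,-0.006,0]]'
python3 - <<'E'
from h import *
st()
E
```

```text
t: 9.43
eef_pos: [0.3881, -0.0306, 0.1684]
tool_rot: [[0.005, 0.982, 0.188], [-0.003, 0.188, -0.982], [-1.0, 0.004, 0.004]]
contact_force: [0.5, 0.8, -1.9]
grip_width: 0.0164
t 9.43 pos [ 0.3881 -0.0306  0.1684] F [ 0.5  0.8 -1.9] w 0.0164 q [-10.8  -3.5 127.7  -0.2  55.4  68.5]
```

```bash
python3 -m crank '[[0,0,0.01,0.008,0,0,0],[0,0,0.01,0.016,0,0,0],[0,0,0.01,0.024,0,0,0],[0,0,0.01,0.024,0,0,0],[0,0,0.01,0.024,0,0,0]]'
python3 - <<'E'
from h import *
st()
E
```

```text
t: 9.85
eef_pos: [0.388, -0.0314, 0.1588]
tool_rot: [[0.01, 0.983, 0.186], [-0.003, 0.186, -0.983], [-1.0, 0.01, 0.004]]
contact_force: [-0.8, -0.0, 1.9]
grip_width: 0.0162
t 9.85 pos [ 0.388  -0.0314  0.1588] F [-0.8 -0.   1.9] w 0.0162 q [-11.   -2.7 128.4  -0.   53.7  68.3]
```

```bash
python3 -m crank '[[0,0,0,0.003,0,0,100],[0,0,0,0.003,0,0,100],[0,0,0,0.003,0,0,100],[0,0,0,0.003,0,0,100],[0,0,0,0,0,0,100],[0,0,0,-0.05,0,0,100],[0,0,0,-0.15,0,0,100],[0,0,0,-0.25,0,0,100],[0,0,0,-0.25,0,0,100],[0,0,0,-0.25,0,0,100]]'
python3 -m crank '[[0,0,0,0,0,0,100],[0,0,0,0,0,0,100],[0,0,0,0,0,0,100],[0,0,0,0,0,0,100],[0,0,0,0,0,0,100],[0,0,0,0,0,0,100],[0,0,0,0,0,0,100],[0,0,0,0,0,0,100],[0,0,0,0,0,0,100],[0,0,0,0,0,0,100]]'
python3 - <<'E'
from h import *
p=snap('wrist','w5'); s=snap('scene','s5',1)
look(s,"hook_rod rod_tip rod_rest")
a=np.ascontiguousarray(p['pixels'][:,:,::-1]); rs=w2p(s,[[.50,-.0,.10]])[0].astype(int)
b=cv2.resize(np.ascontiguousarray(s['pixels'][rs[1]-64:rs[1]+64,rs[0]-48:rs[0]+48,::-1]),(288,384),interpolation=cv2.INTER_CUBIC)
cv2.imwrite('pics/m5.png',np.hstack([a,b]))
E
```

```text
t: 10.68
eef_pos: [0.3884, -0.0314, 0.2609]
tool_rot: [[0.015, 0.982, 0.186], [-0.004, 0.186, -0.982], [-1.0, 0.014, 0.006]]
contact_force: [0.3, -1.4, 0.3]
grip_width: 0.0856
t: 11.52
eef_pos: [0.3863, -0.031, 0.258]
tool_rot: [[0.008, 0.982, 0.186], [-0.002, 0.186, -0.983], [-1.0, 0.007, 0.004]]
contact_force: [0.1, -0.6, -0.3]
grip_width: 0.0856
hook_rod [([0.388, -0.029, 0.146], 0.58)]
rod_tip [([0.39, -0.026, 0.15], 0.62)]
rod_rest [([0.465, -0.017, 0.067], 0.61)]
```

View pics/m5.png

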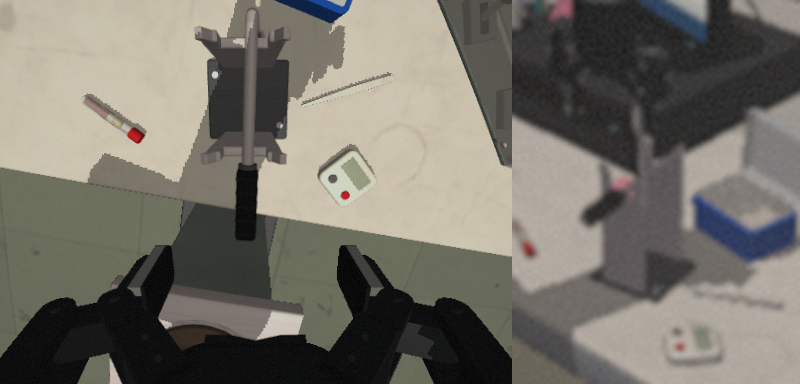

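The rod lies across both forks with its handle at (246,205), and the hook is no longer out to the side, so it has swung down. While it settles I go over the unit for a nearer look at the switches.

Run:
```python
from h import *
go([.5375,-.265,.255],down(np.radians(-136)))
```

```text
t 11.77 turn [1.9804, -0.0004, -0.0174] shift [0.0119, 0.2624, 0.6453] |mm| 279
```

```bash
python3 -m crank '[[1,0,-0.01,0,0.26,0.645,100],[1,0,-0.01,0,0.26,0.645,100],[1,0,-0.01,0,0.26,0.645,100],[1,0,-0.01,0,0.26,0.645,100],[1,0,-0.01,0,0.26,0.645,100],[1,0,-0.01,0,0.26,0.645,100],[1,0,-0.01,0,0.26,0.645,100]]'
python3 -m crank '[[0.98,0,0,0,0,0,100],[0.98,0,0,0,0,0,100],[0.98,0,0,0,0,0,100],[0.98,0,0,0,0,0,100],[0.98,0,0,0,0,0,100],[0.98,0,0,0,0,0,100],[0.98,0,0,0,0,0,100]]'
python3 - <<'E'
from fit import *
st(); p=snap('wrist','w6',1.5); look(p,"paddle_switch paddle_top ball_switch guard_top control_unit")
u=np.load('u.npy')
b=cv2.imread('pics/w6.png')
P=[[-.08,.14,.15],[-.08,-.14,.15],[-.025,.14,.15],[-.025,-.14,.15],[-.052,.078,.061],[-.037,-.0376,.07],[-.067,-.0376,.07],[-.069,-.035,.024],[-.069,-.085,.024],[-.035,-.035,.024],[-.035,-.085,.024],[-.025,.14,.115],[-.025,-.14,.115]]
q=w2p(p,pts(u,P))*1.5
for x,y in q: cv2.circle(b,(int(x),int(y)),3,(0,0,255),1)
print(q.round(0).tolist()); cv2.imwrite('pics/w6m.png',b)
E
```

```text
t: 12.35
eef_pos: [0.5381, -0.2685, 0.2595]
tool_rot: [[0.004, 0.951, -0.309], [-0.004, -0.309, -0.951], [-1.0, 0.005, 0.002]]
contact_force: [0.7, 0.6, 0.7]
grip_width: 0.0857
t: 12.93
eef_pos: [0.5364, -0.265, 0.2596]
tool_rot: [[0.003, 0.697, -0.717], [-0.002, -0.717, -0.697], [-1.0, 0.003, -0.001]]
contact_force: [-0.3, -0.7, 0.3]
grip_width: 0.0855
t 12.93 pos [ 0.5364 -0.265   0.2596] F [-0.3 -0.7  0.3] w 0.0855 q [-30.5  14.   96.9  -0.   68.9 105.4]
paddle_switch [([0.53, -0.345, 0.025], 0.69), ([0.601, -0.331, 0.117], 0.2)]
paddle_top [([0.537, -0.335, 0.069], 0.88)]
ball_switch [([0.61, -0.265, 0.025], 0.57)]
guard_top [([0.599, -0.333, 0.116], 0.69)]
control_unit [([0.596, -0.336, 0.116], 0.94)]
[[137.0, 259.0], [627.0, 261.0], [121.0, 159.0], [644.0, 161.0], [277.0, 194.0], [435.0, 174.0], [434.0, 216.0], [424.0, 210.0], [484.0, 211.0], [426.0, 168.0], [487.0, 169.0], [153.0, 158.0], [611.0, 160.0]]
```

View pics/w6m.png

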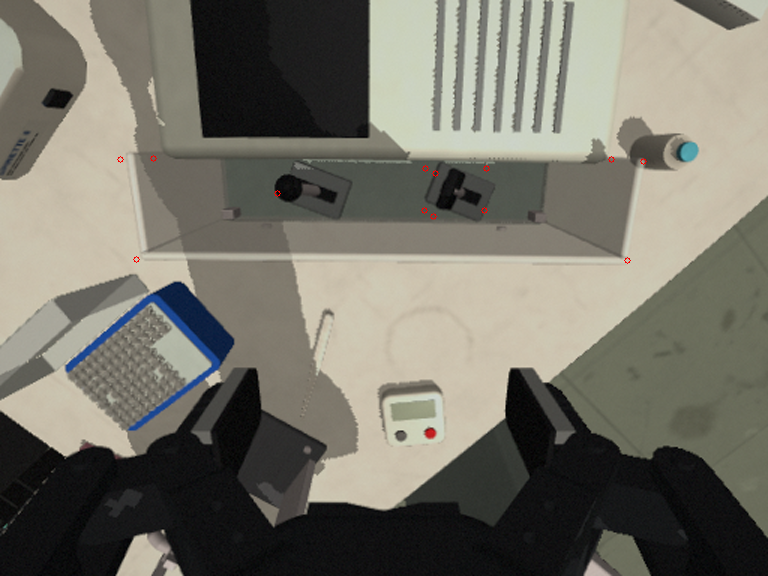

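The aligned view (768x576) shows the guard's top edge from (141,259) to (628,259), within about 2 px of the model. The paddle end is at (450,190) and the ball at (290,187), with both switch blocks looking slightly turned. The paddle top is at about unit (-0.049, -0.049), so there is free trench between y = -0.04 and +0.027 for the tip. Next I regrasp the rod.

Run:
```python
from fit import *
p=load('w5')
v=fit(p,[[-.0575,0,.154],[-.1225,0,.154],[.0,0,.15],[.0675,0,.148]],[[247,166],[245.5,239],[251,90],[252.5,9]],[.47,-.01,.19])
np.save('rod2.npy',v); r=np.load('r.npy')
print('rest r',r, 'rod in rest', (v[:2]-r[:2])@np.array([[np.cos(r[2]),-np.sin(r[2])],[np.sin(r[2]),np.cos(r[2])]]))
h=pts(v,[[-.085,0,0]])[0]; print(h); R=down(v[2]-np.pi/2)
go([h[0],h[1],.25],R); go([h[0],h[1],.147],R)
```

```text
[ 0.4695 -0.0123] yaw 8.64 res px [[0.5, 0.6], [-0.0, -0.4], [-1.2, 2.9], [0.3, -12.9]]
rest r [ 0.466      -0.0105      0.19198622] rod in rest [ 0.00309527 -0.00244062]
[ 0.38546791 -0.02506921  0.        ]
t 13.23 turn [-1.9055, 0.0022, -0.0074] shift [0.022, -0.6937, -0.1458] |mm| 284
t 13.23 turn [-1.9055, 0.0022, -0.0074] shift [0.2795, -0.6946, -0.1456] |mm| 305
```

```bash
python3 -m crank '[[-1,0,0,0.02,-0.69,-0.146,100],[-1,0,0,0.02,-0.69,-0.146,100],[-1,0,0,0.02,-0.69,-0.146,100],[-1,0,0,0.02,-0.69,-0.146,100],[-1,0,0,0.02,-0.69,-0.146,100],[-1,0,0,0.02,-0.69,-0.146,100],[-1,0,0,0.02,-0.69,-0.146,100],[-1,0,0,0.02,-0.69,-0.146,100]]'
python3 -m crank '[[-0.905,0,0,0,0,0,100],[-0.905,0,0,0,0,0,100],[-0.905,0,0,0,0,0,100],[-0.905,0,0,0,0,0,100],[-0.905,0,0,0,0,0,100],[-0.905,0,0,0,0,0,100]]'
python3 - <<'E'
from fit import *
p=snap('wrist','w7'); v=np.load('rod2.npy'); s=st()
h=pts(v,[[-.085,0,0]])[0]; R=down(v[2]-np.pi/2)
go([h[0],h[1],.147],R)
g=cv2.cvtColor(p['pixels'],cv2.COLOR_RGB2GRAY)
print(w2p(p,pts(v,[[-.06,0,.154],[-.085,0,.154],[-.12,0,.154],[0,0,.15]])).round(1).tolist())
for row in (185,205,225): print(row,[int(x) for x in g[row,225:285:2]])
for row in (90,120): print(row,[int(x) for x in g[row,235:270:1]])
E
```

```text
t: 13.9
eef_pos: [0.3827, -0.0221, 0.2497]
tool_rot: [[-0.001, 0.956, -0.294], [0.001, -0.294, -0.956], [-1.0, -0.001, -0.001]]
contact_force: [-0.7, -0.6, -0.3]
grip_width: 0.0853
t: 14.4
eef_pos: [0.3871, -0.0264, 0.251]
tool_rot: [[0.004, 0.989, 0.147], [-0.002, 0.147, -0.989], [-1.0, 0.003, 0.003]]
contact_force: [-0.8, 0.2, -0.3]
grip_width: 0.0853
t 14.45 pos [ 0.387  -0.0263  0.2509] F [-0.4  0.7 -0.5] w 0.0857 q [-1.030e+01 -1.040e+01  1.231e+02 -1.000e-01  6.710e+01  7.130e+01]
t 14.45 turn [-0.0059, 0.0055, -0.006] shift [0.2598, -0.0041, -0.0044] |mm| 104
[[251.7, 173.3], [251.9, 202.8], [252.2, 241.0], [251.3, 94.4]]
185 [124, 123, 126, 124, 124, 124, 123, 123, 75, 10, 10, 14, 15, 14, 13, 12, 14, 17, 10, 32, 199, 199, 198, 200, 200, 200, 199, 200, 198, 199]
205 [121, 121, 120, 120, 120, 120, 122, 119, 63, 15, 11, 15, 18, 13, 12, 16, 11, 12, 16, 46, 195, 196, 195, 197, 198, 198, 198, 197, 196, 196]
225 [57, 57, 58, 55, 57, 57, 55, 56, 50, 12, 18, 20, 18, 17, 19, 16, 21, 17, 17, 19, 45, 54, 58, 78, 83, 82, 83, 77, 78, 110]
90 [48, 47, 48, 48, 49, 49, 49, 46, 46, 47, 57, 73, 82, 91, 97, 102, 109, 111, 111, 111, 103, 100, 91, 71, 48, 46, 48, 49, 47, 47, 47, 47, 47, 46, 46]
120 [47, 46, 47, 47, 49, 47, 47, 48, 45, 45, 52, 68, 81, 91, 97, 102, 106, 110, 112, 109, 105, 98, 92, 73, 46, 48, 47, 48, 48, 51, 46, 47, 49, 48, 49]
```

```bash
python3 -m crank '[[-0.006,0,-0.006,0.09,-0.004,-0.004,100],[-0.006,0,-0.006,0.17,-0.004,-0.004,100],[-0.006,0,-0.006,0.23,-0.004,-0.004,100],[-0.006,0,-0.006,0.26,-0.004,-0.004,100],[-0.006,0,-0.006,0.26,-0.004,-0.004,100],[-0.006,0,-0.006,0.26,-0.004,-0.004,50],[-0.006,0,-0.006,0.26,-0.004,-0.004,0],[-0.006,0,-0.006,0.26,-0.004,-0.004,0],[-0.006,0,-0.006,0.26,-0.004,-0.004,0],[-0.006,0,-0.006,0.26,-0.004,-0.004,0]]'
python3 -m crank '[[0,0,0,0,0,0,0],[0,0,0,0,0,0,0],[0,0,0,0,0,0,0],[0,0,0,0,0,0,0],[0,0,0,0,0,0,0]]'
python3 - <<'E'
from h import *
st(); s=snap('scene','s7'); look(s,"rod_tip")
E
```

```text
t: 15.28
eef_pos: [0.3861, -0.0251, 0.1478]
tool_rot: [[0.002, 0.988, 0.152], [-0.003, 0.152, -0.988], [-1.0, 0.002, 0.003]]
contact_force: [-0.4, -0.0, 0.1]
grip_width: 0.0256
t: 15.7
eef_pos: [0.3859, -0.0249, 0.1473]
tool_rot: [[0.001, 0.988, 0.152], [-0.003, 0.152, -0.988], [-1.0, 0.001, 0.003]]
contact_force: [-0.4, 1.1, 5.5]
grip_width: 0.0174
t 15.70 pos [ 0.3859 -0.0249  0.1473] F [-0.4  1.1  5.5] w 0.0174 q [-10.1  -1.5 128.8  -0.2  52.5  71.3]
rod_tip [([0.369, -0.023, 0.15], 0.63)]
```

```bash
python3 -m crank '[[0,0,0,-0.08,0,0,0],[0,0,0,-0.16,0,0,0],[0,0,0,-0.24,0,0,0],[0,0,0,-0.32,0,0,0],[0,0,0,-0.39,0,0,0],[0,0,0,-0.4,0,0,0],[0,0,0,-0.4,0,0,0],[0,0,0,-0.4,0,0,0]]'
python3 - <<'E'
from fit import *
u=np.load('u.npy'); u[2]=np.radians(-46); u[:2]+=-.0015*np.array([.719,.695]); np.save('u.npy',u); print(u)
t=pts(u,[[-.1975,-.003,.307]])[0]; print(t); st()
go(t,down(u[2]-np.pi/2))
E
```

```text
t: 16.47
eef_pos: [0.384, -0.0244, 0.305]
tool_rot: [[-0.003, 0.988, 0.152], [-0.002, 0.152, -0.988], [-1.0, -0.003, 0.002]]
contact_force: [-0.6, -0.1, -2.7]
grip_width: 0.0167
[ 0.60593304 -0.3384758  -0.80285146]
[ 0.46658    -0.19849017  0.307     ]
t 16.47 pos [ 0.384  -0.0244  0.305 ] F [-0.6 -0.1 -2.7] w 0.0167 q [-10.  -13.7 119.3  -0.2  74.5  71.3]
t 16.47 turn [1.9114, 0.0064, 0.0046] shift [-0.0047, 0.1377, 0.4616] |mm| 193
```

```bash
python3 -m crank '[[1,0,0,-0.005,0.138,0.05,0],[1,0,0,-0.005,0.138,0.12,0],[1,0,0,-0.005,0.138,0.2,0],[1,0,0,-0.005,0.138,0.28,0],[1,0,0,-0.005,0.138,0.36,0],[1,0,0,-0.005,0.138,0.43,0],[1,0,0,-0.005,0.138,0.46,0],[1,0,0,-0.005,0.138,0.46,0]]'
python3 -m crank '[[0.9,0,0,0,0,0,0],[0.9,0,0,0,0,0,0],[0.9,0,0,0,0,0,0],[0.9,0,0,0,0,0,0],[0.9,0,0,0,0,0,0],[0.9,0,0,0,0,0,0],[0.9,0,0,0,0,0,0],[0.9,0,0,0,0,0,0]]'
python3 - <<'E'
from fit import *
u=np.load('u.npy'); s=st()
t=pts(u,[[-.1975,-.003,.305]])[0]; go(t,down(u[2]-np.pi/2)); go([t[0],t[1],.174],down(u[2]-np.pi/2))
p=snap('wrist','w8',1)
T=np.array(s['tool_rot']);e=np.array(s['eef_pos'])
# rod point predictions: tip centre, shank points
q=w2p(p,[e+T@[.002+.12,.1475,0],e+T@[.002+.105,.1475,0],e+T@[.002,.06,0],e+T@[.002,.11,0]])
print(q.round(1))
tt=snap('top','t8');ss=snap('scene','s8')
print(w2p(tt,[e+T@[.002+.11,.1475,0]]),w2p(ss,[e+T@[.002+.11,.1475,0]]))
a=np.ascontiguousarray(p['pixels'][:,:,::-1]); c=w2p(ss,[e+T@[.08,.12,0]])[0].astype(int)
b=cv2.resize(np.ascontiguousarray(ss['pixels'][c[1]-64:c[1]+64,c[0]-48:c[0]+48,::-1]),(288,384),interpolation=cv2.INTER_CUBIC)
cv2.imwrite('pics/m8.png',np.hstack([a,b]))
E
```

```text
t: 17.13
eef_pos: [0.4666, -0.1997, 0.3059]
tool_rot: [[-0.005, 0.939, -0.343], [-0.001, -0.343, -0.939], [-1.0, -0.005, 0.002]]
contact_force: [0.4, -0.9, -2.5]
grip_width: 0.0168
t: 17.8
eef_pos: [0.4675, -0.1973, 0.3086]
tool_rot: [[-0.001, 0.7, -0.714], [-0.002, -0.714, -0.7], [-1.0, 0.001, 0.002]]
contact_force: [0.6, 0.1, -1.7]
grip_width: 0.017
t 17.80 pos [ 0.4675 -0.1973  0.3086] F [ 0.6  0.1 -1.7] w 0.0170 q [-2.770e+01  1.400e+00  1.054e+02 -1.000e-01  7.320e+01  1.079e+02]
t 17.80 turn [0.0147, 0.0038, -0.0011] shift [0.0091, 0.0005, 0.0037] |mm| 4
t 17.80 turn [0.0147, 0.0038, -0.0011] shift [0.3366, 0.0003, 0.0031] |mm| 135
[[255.    8.1]
 [255.    1.7]
 [254.8 146.5]
 [254.8  21.1]]
[[312.38896026 165.1895088 ]] [[324.90022204 192.41430545]]
```

View pics/m8.png

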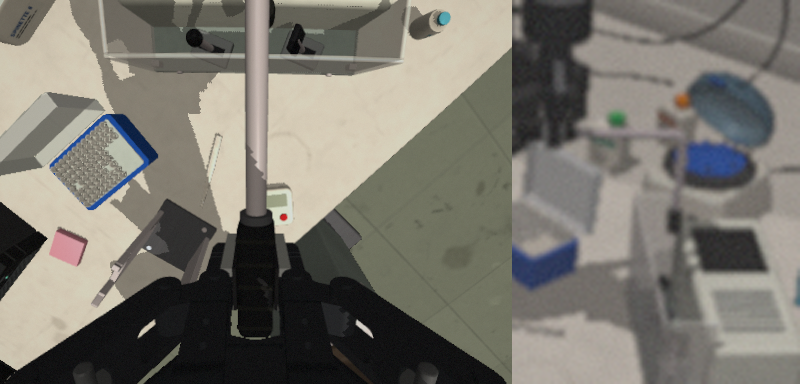

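The tip shows at (263,13), about 7 mm to the right of where it would hang straight and slightly nearer the guard. It is between the ball at (195,38) and the paddle at (297,40) and behind the guard's top edge. I nudge it 4 mm back and lower it.

```bash
python3 -m crank '[[0.015,0,0,0.05,0.01,0,0],[0.015,0,0,0.1,0.01,0,0],[0.015,0,0,0.15,0.01,0,0],[0.015,0,0,0.2,0.01,0,0],[0.015,0,0,0.25,0.01,0,0],[0.015,0,0,0.29,0.01,0,0],[0.015,0,0,0.32,0.01,0,0],[0.015,0,0,0.335,0.01,0,0],[0.015,0,0,0.335,0.01,0,0]]'
python3 - <<'E'
from fit import *
u=np.load('u.npy');s=st(); T=np.array(s['tool_rot']);e=np.array(s['eef_pos'])
tip=e+T@[.122,.1475,0.007]; d=tip-[u[0],u[1],0]; c,n=np.cos(u[2]),np.sin(u[2]); print('tip in unit est',c*d[0]+n*d[1],-n*d[0]+c*d[1],d[2])
p=snap('wrist','w9'); look(p,"paddle_top paddle_switch ball_switch rod_tip")
E
```

```text
t: 18.7
eef_pos: [0.4697, -0.2007, 0.1738]
tool_rot: [[-0.003, 0.693, -0.721], [-0.001, -0.721, -0.693], [-1.0, -0.001, 0.003]]
contact_force: [-0.4, -0.2, -1.1]
grip_width: 0.0166
t 18.70 pos [ 0.4697 -0.2007  0.1738] F [-0.4 -0.2 -1.1] w 0.0166 q [-2.790e+01  1.020e+01  1.124e+02 -1.000e-01  5.750e+01  1.082e+02]
tip in unit est -0.046388227897455975 -0.009897286512021982 0.05165843221719317
paddle_top [([0.535, -0.335, 0.065], 0.93)]
paddle_switch [([0.535, -0.342, 0.052], 0.69)]
ball_switch []
rod_tip [([0.489, -0.225, 0.181], 0.64)]
```

```bash
python3 -m crank '[[0,0,0,0,0,0.02,0],[0,0,0,0,0,0.035,0],[0,0,0,0,0,0.05,0],[0,0,0,0,0,0.065,0],[0,0,0,0,0,0.08,0],[0,0,0,0,0,0.09,0],[0,0,0,0,0,0.1,0],[0,0,0,0,0,0.11,0],[0,0,0,0,0,0.11,0]]'
python3 - <<'E'
from fit import *
s=st(); print('F tool',np.array(s['tool_rot']).T@s['contact_force'])
p=snap('wrist','w10'); look(p,"paddle_top")
E
```

```text
t: 19.7
eef_pos: [0.4385, -0.232, 0.1753]
tool_rot: [[0.0, 0.693, -0.721], [-0.002, -0.721, -0.693], [-1.0, 0.002, 0.002]]
contact_force: [1.6, 2.0, -0.3]
grip_width: 0.017
t 19.70 pos [ 0.4385 -0.232   0.1753] F [ 1.6  2.  -0.3] w 0.0170 q [-3.280e+01  8.400e+00  1.143e+02 -1.000e-01  5.720e+01  1.034e+02]
F tool [ 0.34518338 -0.36131314 -2.52899465]
paddle_top [([0.521, -0.343, 0.073], 0.83)]
```

```bash
python3 -m crank '[[0,0,0,0,0,0.01,0],[0,0,0,0,0,0.02,0],[0,0,0,0,0,0.03,0],[0,0,0,0,0,0.035,0],[0,0,0,0,0,0.035,0]]'
python3 - <<'E'
from fit import *
s=st(); print('F tool',np.array(s['tool_rot']).T@s['contact_force'])
p=snap('wrist','w11'); look(p,"paddle_top")
E
```

```text
t: 20.22
eef_pos: [0.4283, -0.2418, 0.1752]
tool_rot: [[-0.001, 0.693, -0.721], [-0.003, -0.721, -0.693], [-1.0, 0.002, 0.002]]
contact_force: [2.1, 0.5, -0.9]
grip_width: 0.0169
t 20.22 pos [ 0.4283 -0.2418  0.1752] F [ 2.1  0.5 -0.9] w 0.0169 q [-34.4   8.  114.8  -0.2  57.1 101.8]
F tool [ 0.89340037  1.08131411 -1.83950353]
paddle_top [([0.511, -0.354, 0.067], 0.88)]
```

```bash
python3 -m crank '[[0,0,0,0,0,0.008,0],[0,0,0,0,0,0.016,0],[0,0,0,0,0,0.016,0],[0,0,0,0,0,0.016,0]]'
python3 - <<'E'
from fit import *
s=st(); print('F tool',np.array(s['tool_rot']).T@s['contact_force'])
p=snap('wrist','w12'); look(p,"paddle_top")
E
```

```text
t: 20.65
eef_pos: [0.4246, -0.2458, 0.1756]
tool_rot: [[0.001, 0.693, -0.721], [-0.002, -0.721, -0.693], [-1.0, 0.003, 0.001]]
contact_force: [3.3, 2.2, -0.4]
grip_width: 0.0167
t 20.65 pos [ 0.4246 -0.2458  0.1756] F [ 3.3  2.2 -0.4] w 0.0167 q [-3.51e+01  7.80e+00  1.15e+02 -1.00e-01  5.71e+01  1.01e+02]
F tool [ 0.42812647  0.69460705 -3.84230879]
paddle_top [([0.506, -0.357, 0.066], 0.87), ([0.536, -0.304, 0.096], 0.45)]
```

```bash
python3 -m crank '[[0,0,0,0,0,0.006,0],[0,0,0,0,0,0.012,0],[0,0,0,0,0,0.012,0],[0,0,0,0,0,0.012,0]]'
python3 - <<'E'
from fit import *
s=st(); print('F tool',np.array(s['tool_rot']).T@s['contact_force'])
p=snap('wrist','w13'); look(p,"paddle_top")
E
```

```text
t: 21.08
eef_pos: [0.4218, -0.2492, 0.1758]
tool_rot: [[0.003, 0.694, -0.72], [-0.003, -0.72, -0.694], [-1.0, 0.004, -0.0]]
contact_force: [5.6, 3.7, -0.9]
grip_width: 0.0167
t 21.08 pos [ 0.4218 -0.2492  0.1758] F [ 5.6  3.7 -0.9] w 0.0167 q [-35.6   7.6 115.2  -0.   57.  100.5]
F tool [ 0.89355139  1.24231768 -6.62443829]
paddle_top []
```

Force is rising past the lever's 1-3 N, so it is on its stop; one more small push for certainty.

```bash
python3 -m crank '[[0,0,0,0,0,0.006,0],[0,0,0,0,0,0.012,0],[0,0,0,0,0,0.012,0],[0,0,0,0,0,0.012,0],[0,0,0,0,0,0.012,0]]'
python3 - <<'E'
from fit import *
s=st(); print('F tool',np.array(s['tool_rot']).T@s['contact_force'])
p=snap('wrist','w14',1.5); look(p,"paddle_top paddle_switch")
u=np.load('u.npy'); q=w2p(p,pts(u,[[-.052,-.065,.024],[-.06,-.087,.0695],[-.056,-.083,.0695],[-.08,-.14,.15],[-.08,.14,.15]])); print(q.round(0).tolist())
E
```

```text
t: 21.6
eef_pos: [0.4188, -0.2527, 0.176]
tool_rot: [[0.004, 0.694, -0.72], [-0.003, -0.72, -0.694], [-1.0, 0.005, -0.0]]
contact_force: [5.1, 3.1, -1.3]
grip_width: 0.0172
t 21.60 pos [ 0.4188 -0.2527  0.176 ] F [ 5.1  3.1 -1.3] w 0.0172 q [-36.2   7.5 115.3  -0.   56.9  99.9]
F tool [ 1.26314949  1.24881702 -5.8087729 ]
paddle_top [([0.505, -0.358, 0.066], 0.72)]
paddle_switch [([0.536, -0.352, 0.025], 0.7)]
[[243.0, 30.0], [271.0, 27.0], [266.0, 21.0], [389.0, 33.0], [-137.0, 52.0]]
```

View pics/w14.png

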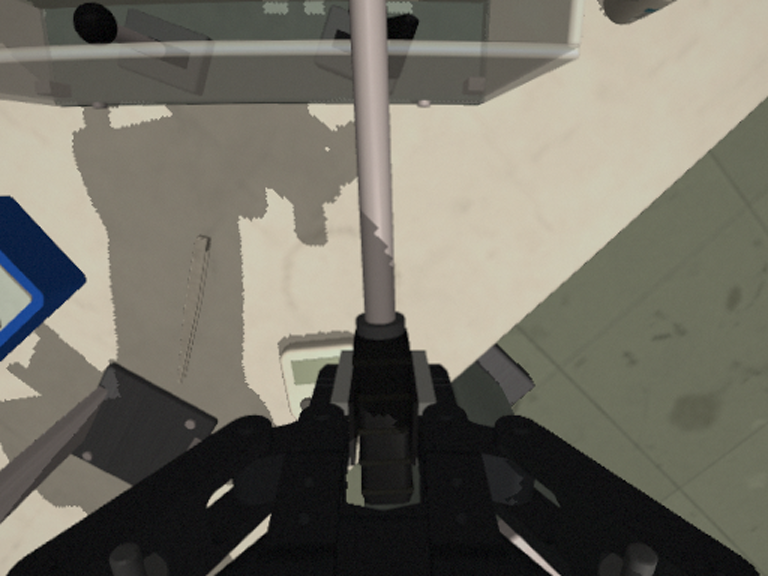

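The paddle shows at (400,25), over to the right. Its top measured unit y = -0.086, which matches the stop, and did not move with the last push; the rod yawed slightly in the grip instead. Now I back off and lift out.

```bash
python3 -m crank '[[0,0,0,0,0,-0.02,0],[0,0,0,0,0,-0.04,0],[0,0,0,0,0,-0.055,0],[0,0,0,0,0,-0.055,0],[0,0,0,-0.05,0,-0.055,0],[0,0,0,-0.12,0,-0.055,0],[0,0,0,-0.2,0,-0.055,0],[0,0,0,-0.28,0,-0.055,0],[0,0,0,-0.34,0,-0.055,0],[0,0,0,-0.34,0,-0.055,0]]'
python3 -m crank '[[0,0,0,0,0,0,0],[0,0,0,0,0,0,0],[0,0,0,0,0,0,0]]'
cat > shank.py <<'E'
from fit import *
def shank(p,s):
    T=np.array(s['tool_rot']);e=np.array(s['eef_pos']); g=p['pixels'].astype(float).mean(2)
    # sub-pixel mid of the shank by gradient edges near column 255
    out=[]
    for row in range(20,200,6):
        d=np.abs(np.diff(cv2.GaussianBlur(g,(3,3),0)[row,215:295])); 
        out.append((row,d.argsort()[-6:]+215))
    return T,e,out
E
python3 - <<'E'
from shank import *
s=st(); p=snap('wrist','w15')
look(p,"paddle_top paddle_switch ball_switch")
g=p['pixels'].mean(2)
for row in (30,60,90,120,150,180,230): print(row,[int(x) for x in g[row,225:285:2]])
E
```

```text
t: 22.58
eef_pos: [0.4354, -0.239, 0.3174]
tool_rot: [[0.008, 0.693, -0.721], [-0.009, -0.721, -0.693], [-1.0, 0.012, 0.001]]
contact_force: [0.7, -0.1, -0.6]
grip_width: 0.0172
t: 22.83
eef_pos: [0.4316, -0.2361, 0.3087]
tool_rot: [[-0.005, 0.693, -0.721], [0.0, -0.721, -0.693], [-1.0, -0.003, 0.003]]
contact_force: [-0.0, 0.2, -1.4]
grip_width: 0.0168
t 22.83 pos [ 0.4316 -0.2361  0.3087] F [-0.   0.2 -1.4] w 0.0168 q [-3.370e+01 -3.000e-01  1.071e+02 -1.000e-01  7.340e+01  1.025e+02]
paddle_top [([0.509, -0.349, 0.059], 0.87)]
paddle_switch [([0.512, -0.355, 0.059], 0.96), ([0.617, -0.255, 0.068], 0.48)]
ball_switch [([0.616, -0.266, 0.024], 0.62)]
30 [139, 127, 129, 138, 137, 139, 136, 97, 107, 131, 151, 164, 177, 190, 186, 180, 174, 163, 146, 124, 137, 135, 134, 135, 135, 135, 136, 135, 135, 95]
60 [164, 166, 166, 166, 168, 168, 168, 157, 92, 125, 146, 161, 174, 186, 189, 184, 176, 166, 150, 126, 145, 146, 145, 145, 147, 148, 149, 150, 171, 176]
90 [205, 204, 204, 204, 205, 204, 205, 208, 119, 114, 140, 158, 169, 181, 191, 188, 178, 169, 154, 132, 204, 203, 205, 205, 207, 206, 207, 207, 208, 208]
120 [208, 210, 209, 207, 205, 206, 206, 204, 176, 103, 133, 153, 167, 178, 192, 195, 182, 172, 155, 138, 205, 205, 205, 205, 204, 206, 206, 205, 205, 206]
150 [200, 207, 209, 208, 210, 208, 207, 208, 207, 77, 100, 147, 163, 174, 192, 204, 187, 173, 159, 133, 206, 207, 207, 202, 196, 202, 205, 206, 205, 203]
180 [203, 203, 202, 203, 205, 206, 205, 205, 206, 169, 86, 98, 106, 111, 112, 114, 111, 106, 101, 86, 184, 207, 207, 209, 205, 206, 208, 207, 206, 206]
230 [205, 206, 207, 206, 204, 171, 11, 12, 15, 10, 12, 10, 19, 15, 17, 13, 7, 14, 18, 14, 13, 14, 15, 13, 91, 206, 190, 88, 55, 57]
```

Run:
```python
from fit import *
u=np.load('u.npy'); c,n=np.cos(u[2]),np.sin(u[2])
U=lambda X:np.c_[c*(X[:,0]-u[0])+n*(X[:,1]-u[1]),-n*(X[:,0]-u[0])+c*(X[:,1]-u[1])]
for k in('w6','w8','w12','w14','w15'):
    p=load(k); g=p['pixels'].max(2)
    for nm,y0 in(('pad',-.065),('ball',.065)):
        q=w2p(p,pts(u,[[-.052,y0,.06]]))[0]
        m=np.zeros(g.shape,np.uint8); x,y=q.astype(int); r=32
        ys,xs=slice(max(y-r,0),max(y+r,1)),slice(max(x-r,0),max(x+r,1)); m[ys,xs]=(g[ys,xs]<38)
        N,L,S,C=cv2.connectedComponentsWithStats(m)
        for i in range(1,N):
            if S[i,4]>25:
                b=S[i]; e=np.array([[b[0],C[i][1]],[b[0]+b[2],C[i][1]]],float)
                print(k,nm,'area',b[4],'box',b[:4],'unit xy of centre',U(p2w(p,[C[i]],.062)).round(3)[0],'y ends',U(p2w(p,e,.062))[:,1].round(3))
```

```text
w6 pad area 289 box [291 112  19  28] unit xy of centre [-0.048 -0.048] y ends [-0.038 -0.059]
w6 pad area 88 box [307 125  14  12] unit xy of centre [-0.054 -0.064] y ends [-0.056 -0.072]
w6 ball area 269 box [183 116  25  19] unit xy of centre [-0.047  0.071] y ends [0.081 0.053]
w6 ball area 87 box [211 124  14  11] unit xy of centre [-0.052  0.043] y ends [0.05  0.035]
w8 pad area 324 box [287  24  18  30] unit xy of centre [-0.049 -0.048] y ends [-0.038 -0.06 ]
w8 pad area 52 box [302  47  13   7] unit xy of centre [-0.061 -0.064] y ends [-0.057 -0.072]
w8 ball area 240 box [186  29  17  20] unit xy of centre [-0.048  0.071] y ends [0.081 0.06 ]
w8 ball area 60 box [212  45  13   8] unit xy of centre [-0.061  0.044] y ends [0.05  0.035]
w12 pad area 293 box [265   4  20  20] unit xy of centre [-0.052 -0.081] y ends [-0.074 -0.089]
w12 pad area 26 box [233  18   7   5] unit xy of centre [-0.055 -0.052] y ends [-0.05  -0.055]
w12 ball area 628 box [59  0 29 26] unit xy of centre [-0.047  0.071] y ends [0.082 0.059]
w14 pad area 226 box [258   9  15  17] unit xy of centre [-0.052 -0.083] y ends [-0.077 -0.089]
w14 pad area 45 box [223  20  11   6] unit xy of centre [-0.056 -0.055] y ends [-0.051 -0.059]
w14 ball area 634 box [49  2 29 27] unit xy of centre [-0.047  0.071] y ends [0.082 0.059]
w15 pad area 255 box [265  39  22  18] unit xy of centre [-0.056 -0.081] y ends [-0.067 -0.093]
w15 ball area 235 box [140  32  17  18] unit xy of centre [-0.047  0.071] y ends [0.081 0.061]
w15 ball area 66 box [170  48  13   8] unit xy of centre [-0.061  0.039] y ends [0.046 0.031]
```

Everything so far says the paddle is on its stop. To be sure before leaving, I fit the lever angle by paddle silhouette.

```bash
cat > lev.py <<'E'
from fit import *
from scipy.optimize import differential_evolution as DE
u=np.load('u.npy')
ks=['w6','w8','w15']; ps={k:load(k) for k in ks}
ms={}
for k in ks:
    g=ps[k]['pixels'].max(2); q=w2p(ps[k],pts(u,[[-.052,-.065,.06]]))[0].astype(int); m=np.zeros(g.shape,np.uint8)
    y0,x0=max(q[1]-34,0),q[0]-34; m[y0:q[1]+34,x0:q[0]+34]=g[y0:q[1]+34,x0:q[0]+34]<38
    if k=='w15': m[:,:266]=0
    N,L,S,C=cv2.connectedComponentsWithStats(m); ms[k]=(L==1+S[1:,4].argmax()).astype(np.uint8)
box=np.array([[x,y,z] for x in(-.015,.015) for y in(-.004,.004) for z in(.025,.055)])
def sil(k,v,th):
    a=.45-th; c,s=np.cos(a),np.sin(a)   # lean to +y
    B=np.c_[box[:,0],c*box[:,1]+s*box[:,2],-s*box[:,1]+c*box[:,2]]
    C,S=np.cos(v[2]),np.sin(v[2]); B=np.c_[v[0]+C*B[:,0]-S*B[:,1],v[1]+S*B[:,0]+C*B[:,1],.02+B[:,2]]
    h=cv2.convexHull(np.int32(w2p(ps[k],pts(u,B))*8).reshape(-1,1,2))
    m=np.zeros(ms[k].shape,np.uint8); cv2.fillConvexPoly(m,h,1,shift=3)
    if k=='w15': m[:,:266]=0
    return m
def iou(k,v,th): a,b=sil(k,v,th),ms[k]; return (a&b).sum()/max((a|b).sum(),1)
f=lambda z:-(iou('w6',z,z[3])+iou('w8',z,z[3])+iou('w15',z,z[4]))
r=DE(f,[(-.06,-.044),(-.075,-.05),(-.5,.5),(0,.1),(0,.92)],seed=1,maxiter=60)
print(r.x.round(3),-r.fun)
for t in(.5,.6,.7,.78,.85,.9): print(t,round(iou('w15',r.x,t),3))
E
python3 lev.py
```

```text
[-0.054 -0.062 -0.378  0.1    0.871] 2.03237187734843
0.5 0.0
0.6 0.099
0.7 0.256
0.78 0.4
0.85 0.497
0.9 0.52
```

The fit gives a lever angle of about 0.87-0.9 rad, and the ball lever is unchanged. Now I take the rod back to the rest.

Run:
```python
from fit import *
go([.386,-.025,.308],down(np.radians(9-90)))
```

```text
t 23.03 turn [-1.9237, 0.0036, 0.0045] shift [0.0041, -0.4614, -0.2829] |mm| 217
```

```bash
python3 -m crank '[[-1,0,0,-0.02,-0.1,-0.05,0],[-1,0,0,-0.02,-0.18,-0.1,0],[-1,0,0,-0.02,-0.26,-0.15,0],[-1,0,0,-0.02,-0.34,-0.2,0],[-1,0,0,-0.02,-0.4,-0.24,0],[-1,0,0,-0.02,-0.44,-0.27,0],[-1,0,0,-0.02,-0.46,-0.283,0],[-1,0,0,-0.02,-0.46,-0.283,0]]'
python3 -m crank '[[-0.3,0,0,0,0,0,0],[-0.5,0,0,0,0,0,0],[-0.7,0,0,0,0,0,0],[-0.85,0,0,0,0,0,0],[-0.92,0,0,0,0,0,0],[-0.92,0,0,0,0,0,0],[-0.92,0,0,0,0,0,0],[-0.92,0,0,0,0,0,0]]'
python3 - <<'E'
from fit import *
s=st(); T=np.array(s['tool_rot']);e=np.array(s['eef_pos'])
p=snap('wrist','w16'); r=np.load('r.npy')
for P in([-.0425,0],[.0425,0]):
    # rest-frame lateral position of the shank under each fork, from the hand pose with 1 deg yaw
    pass
C,S=np.cos(r[2]),np.sin(r[2])
for y in(.0425,.1275):
    X=e+T@[.002,y,-y*np.tan(np.radians(1))]; d=X-[r[0],r[1],0]; print('shank in rest',C*d[0]+S*d[1],-S*d[0]+C*d[1],X[2])
g=p['pixels'].mean(2)
for row in (30,90,150,180): print(row,[int(x) for x in g[row,229:277:2]])
go([.386,-.025,.147],down(np.radians(9-90)))
E
```

```text
t: 23.7
eef_pos: [0.3866, -0.0244, 0.3184]
tool_rot: [[-0.001, 0.955, -0.297], [-0.002, -0.297, -0.955], [-1.0, 0.0, 0.002]]
contact_force: [0.1, -0.7, -1.3]
grip_width: 0.017
t: 24.37
eef_pos: [0.3872, -0.0265, 0.3186]
tool_rot: [[-0.0, 0.988, 0.153], [-0.003, 0.153, -0.988], [-1.0, -0.001, 0.003]]
contact_force: [-0.0, 0.2, -0.8]
grip_width: 0.0166
t 24.37 pos [ 0.3872 -0.0265  0.3186] F [-0.   0.2 -0.8] w 0.0166 q [-10.2 -13.9 118.   -0.2  76.   71. ]
shank in rest -0.03786842380207771 -0.0016063144239854155 0.31659025403899205
shank in rest 0.047125619859455826 -0.0033974629152604997 0.3165151739105025
30 [196, 120, 119, 121, 121, 120, 113, 70, 84, 93, 100, 105, 116, 118, 116, 111, 105, 96, 88, 120, 121, 122, 122, 121]
90 [53, 52, 49, 50, 50, 50, 51, 65, 80, 91, 100, 106, 112, 116, 118, 112, 105, 98, 81, 49, 49, 49, 49, 50]
150 [108, 117, 126, 126, 126, 124, 125, 109, 74, 86, 99, 103, 107, 113, 114, 110, 106, 97, 129, 201, 200, 198, 174, 152]
180 [123, 124, 124, 123, 124, 126, 125, 120, 71, 85, 99, 103, 106, 111, 111, 110, 106, 97, 124, 200, 200, 199, 200, 202]
t 24.42 turn [-0.0063, 0.0055, 0.0015] shift [0.4291, -0.0022, -0.005] |mm| 172
```

```bash
python3 -m crank '[[0,0,0,0.08,-0.002,-0.005,0],[0,0,0,0.16,-0.002,-0.005,0],[0,0,0,0.24,-0.002,-0.005,0],[0,0,0,0.31,-0.002,-0.005,0],[0,0,0,0.36,-0.002,-0.005,0],[0,0,0,0.39,-0.002,-0.005,0],[0,0,0,0.41,-0.002,-0.005,0],[0,0,0,0.41,-0.002,-0.005,0],[0,0,0,0.41,-0.002,-0.005,0]]'
python3 -m crank '[[0,0,0,0.006,0,0,0],[0,0,0,0.012,0,0,0],[0,0,0,0.018,0,0,0],[0,0,0,0.018,0,0,0],[0,0,0,0.018,0,0,0]]'
```

```text
t: 25.17
eef_pos: [0.3863, -0.0245, 0.155]
tool_rot: [[0.0, 0.988, 0.154], [-0.003, 0.154, -0.988], [-1.0, -0.0, 0.003]]
contact_force: [-0.0, -0.0, -2.4]
grip_width: 0.0168
t: 25.58
eef_pos: [0.3872, -0.0245, 0.1485]
tool_rot: [[0.003, 0.988, 0.155], [-0.003, 0.155, -0.988], [-1.0, 0.002, 0.003]]
contact_force: [-1.0, -1.0, 2.2]
grip_width: 0.0171
```

```bash
python3 -m crank '[[0,0,0,0.002,0,0,30],[0,0,0,0.002,0,0,100],[0,0,0,0.002,0,0,100],[0,0,0,0.002,0,0,100],[0,0,0,0.002,0,0,100],[0,0,0,0,0,0,100],[0,0,0,-0.05,0,0,100],[0,0,0,-0.12,0,0,100],[0,0,0,-0.2,0,0,100],[0,0,0,-0.25,0,0,100]]'
python3 -m crank '[[0,0,0,0,0,0,100],[0,0,0,0,0,0,100],[0,0,0,0,0,0,100],[0,0,0,0,0,0,100],[0,0,0,0,0,0,100],[0,0,0,0,0,0,100],[0,0,0,0,0,0,100],[0,0,0,0,0,0,100],[0,0,0,0,0,0,100],[0,0,0,0,0,0,100]]'
python3 -m crank '[[0,0,0,0,0,0,100],[0,0,0,0,0,0,100],[0,0,0,0,0,0,100],[0,0,0,0,0,0,100],[0,0,0,0,0,0,100],[0,0,0,0,0,0,100],[0,0,0,0,0,0,100],[0,0,0,0,0,0,100],[0,0,0,0,0,0,100],[0,0,0,0,0,0,100]]'
python3 - <<'E'
from fit import *
p=snap('wrist','w17'); look(p,"hook_rod rod_handle lab_timer pad"); g=p['pixels'].mean(2)
for row in (60,110,190,225): print(row,[int(x) for x in g[row,225:285:2]])
col=g[:,252]; print([int(x) for x in g[0:30:2,252]],[int(x) for x in g[155:250:4,252]])
# compare with the first resting (w7)
a=load('w7'); print(np.array(a['xyz']),p['xyz'])
s=snap('scene','s17'); look(s,"hook_rod rod_tip rod_rest")
t=snap('top','t17'); look(t,"lab_timer pad dropper slides paddle_switch hook_rod")
E
```

```text
t: 26.42
eef_pos: [0.387, -0.0242, 0.2503]
tool_rot: [[0.003, 0.988, 0.155], [-0.003, 0.155, -0.988], [-1.0, 0.003, 0.003]]
contact_force: [0.9, 0.1, -0.4]
grip_width: 0.0854
t: 27.25
eef_pos: [0.386, -0.0241, 0.2475]
tool_rot: [[-0.0, 0.988, 0.155], [-0.002, 0.155, -0.988], [-1.0, -0.001, 0.002]]
contact_force: [-0.3, -0.8, -0.3]
grip_width: 0.0853
t: 28.08
eef_pos: [0.386, -0.0241, 0.2475]
tool_rot: [[-0.0, 0.988, 0.155], [-0.002, 0.155, -0.988], [-1.0, -0.0, 0.002]]
contact_force: [0.2, -0.1, 0.4]
grip_width: 0.0853
hook_rod [([0.43, -0.019, 0.15], 0.75)]
rod_handle [([0.433, -0.02, 0.147], 0.64)]
lab_timer [([0.389, -0.154, 0.015], 0.84)]
pad [([0.466, -0.002, 0.014], 0.62)]
60 [62, 58, 59, 58, 58, 59, 58, 58, 59, 61, 59, 58, 70, 88, 101, 113, 111, 100, 85, 59, 61, 58, 57, 57, 58, 58, 60, 49, 51, 49]
110 [45, 44, 45, 47, 48, 48, 46, 45, 47, 47, 48, 45, 60, 86, 99, 108, 111, 102, 79, 48, 49, 48, 48, 48, 48, 48, 45, 46, 49, 50]
190 [120, 119, 121, 120, 121, 120, 122, 121, 121, 121, 25, 8, 14, 13, 10, 11, 11, 16, 9, 12, 9, 148, 195, 196, 195, 195, 194, 197, 196, 195]
225 [54, 54, 54, 55, 54, 54, 55, 55, 52, 56, 24, 16, 17, 15, 15, 17, 18, 17, 15, 21, 12, 42, 55, 75, 84, 84, 83, 78, 74, 107]
[178, 80, 93, 96, 94, 98, 96, 98, 98, 95, 95, 96, 97, 96, 95] [93, 93, 92, 37, 39, 16, 12, 11, 14, 6, 13, 17, 13, 15, 21, 13, 14, 16, 15, 12, 12, 14, 16, 56]
[ 0.46532381 -0.0150979   0.37620879] [ 0.46458241 -0.01219751  0.37248521]
hook_rod [([0.39, -0.026, 0.146], 0.72)]
rod_tip [([0.552, -0.385, 0.109], 0.69)]
rod_rest []
lab_timer [([0.384, -0.157, 0.018], 0.7)]
pad []
dropper [([0.425, -0.471, 0.044], 0.41)]
slides [([0.496, -0.614, 0.033], 0.83)]
paddle_switch []
hook_rod [([0.493, -0.008, 0.152], 0.53)]
```

```bash
python3 -m crank '[[0,0,0,-0.1,0,0,100],[0,0,0,-0.15,0,0,100],[0,0,0,-0.15,0,0,100],[0,0,0,-0.15,0,0,100],[0,0,0,-0.15,0,0,100],[0,0,0,-0.15,0,0,100],[0,0,0,-0.15,0,0,100],[0,0,0,-0.15,0,0,100],[0,0,0,-0.15,0,0,100],[0,0,0,-0.15,0,0,100]]'
python3 - <<'E'
from fit import *
a=snap('wrist','w18'); import time
for i in range(5): viewer.capture('scene')
b=snap('wrist','w19'); print(a['xyz'],b['xyz'],'max diff',np.abs(a['pixels'][0:260].astype(int)-b['pixels'][0:260]).mean(2).max(), 'mean in shank strip',np.abs(a['pixels'][20:250,235:275].astype(int)-b['pixels'][20:250,235:275]).mean())
look(b,"hook_rod pad lab_timer ball_switch paddle_top")
s=load('s17'); print('ok')
E
```

```text
t: 29.72
eef_pos: [0.3858, -0.0239, 0.3071]
tool_rot: [[-0.001, 0.988, 0.155], [-0.002, 0.155, -0.988], [-1.0, -0.001, 0.002]]
contact_force: [-0.2, -0.6, 0.9]
grip_width: 0.0851
[ 0.46448119 -0.01203398  0.43195244] [ 0.46460313 -0.01205088  0.43251391] max diff 109.66666666666667 mean in shank strip 2.2392391304347825
hook_rod [([0.425, -0.018, 0.151], 0.87)]
pad [([0.564, 0.138, 0.013], 0.59), ([0.428, -0.02, 0.146], 0.31)]
lab_timer [([0.39, -0.157, 0.016], 0.62)]
ball_switch []
paddle_top []
ok
```

```bash
python3 -c "
from workcell import job
print(job.close_job())"
```

```text
the job is handed in; nothing more can be done
None
```

I carried out the whole task and handed the job in, with the last clock reading about 30 s. No verdict came back, so this rests on my own checks.

**What I did:** I gripped the rod by its handle and laid it across the forks; after about 4 s its hook was hanging down. I took it up again, reached the hook over the guard and pushed the paddle lever to its right-hand stop. Then I laid the rod back across the forks, let go and raised the open gripper clear.

**What the last checks showed:**
- **Paddle lever:** a silhouette fit gave about 0.87 rad. The push force rose to about 6.6 N at the end, and the paddle did not move with further travel. The fit matched the picture only moderately (overlap about 0.5 in that view). A later network reading of the paddle's top came about 9 mm short of the earlier one, which I put down to a poor height estimate.
- **Ball lever:** it stayed at the same measured spot (unit y 0.071 m) in every check up to lifting the rod out of the trench.
- **Rod:** it lies across both forks with its shank nearly along the rest and its handle square. Two pictures taken about 0.3 s apart showed no clear movement. I did not see the hanging hook directly at the end, and the tip detector's report there was plainly wrong.
- **Bystanders:** timer, small bottle and slide box read within 1-2 mm of their starting places. The note pad read about 20 mm off in the last picture, near the edge of the view. The rod and gripper only passed well above it, so I take that as measurement error.

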